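# Put the finished glass away in the specimen drawer

### The arm

A 7-joint arm with a two-finger parallel gripper is mounted at the origin on a cart in front of the work surface, level with it; the furniture and walls round the work are solid. World frame = base frame: x ahead of the robot, y to its left, z up, the work surface at z = 0. Lengths are in m, angles in degrees, forces in N, time in s.
With the tool pointing down it reaches from about 0.425 to 1.025 m from the base axis. Payload 9.4 kg.
Tool frame: the origin (TCP) lies midway between the tips of the shut fingers; the grasp point (between the pads) lies 19 mm behind it; z points along the fingers, y is the line along which they close (so a half turn about z gives the same grasp; the last joint's range is limited). The gripper opens to 85 mm and grips with 20 to 120 N. Pads are 22 mm wide; open, the fingers measure 114 mm over their backs; the gripper's body (76 mm by 85 mm) begins 54 mm behind the grasp point. The pads swing forward as they close: fully open they stand 13 mm farther back than shut.
Start: joints at [-69.884, 34.337, -0.143, 91.639, 0.103, 54.024, -4.572], TCP at [0.301, 0.66, 0.231] pointing down, gripper open.
Joint ranges: [-147.43, 147.43], [-19.82, 112.94], [-74.19, 73.91], [6.32, 146.72], [-59.91, 239.91], [6.04, 106.73], [-150.56, 150.56]. Speed limits (degrees/s): [127.2, 127.2, 172.46, 172.46, 180, 180, 180].

### API

Orientations are given as [roll, pitch, yaw] about the fixed x, y, z axes, in that order (R = Rz(yaw) Ry(pitch) Rx(roll)).
In Python, from plant import state, optics, r gives the robot as it stands. The module is installed in compiled form; this text tells all that it offers.
- The arm moves only by the shell command python3 -m handwheel 'ROWS'. ROWS is JSON, a list of rows, each a list of 3 entries, a list of its own where there are three numbers: the turn, a rotation vector about the tool's x, y, z each as a share of 30 degrees, from -1 to 1, then the shift along the tool's x, y, z each as a share of 0.1 m, from -1 to 1, then the gripper command: -1 is shut, 1 is fully open, values between are in proportion. A call has 1 to 12 rows; each row is the pose to reach, as a shift and turn from the pose commanded when the call began, along the tool's axes at that moment; what a row does not reach only later rows make up. A row lasts 1/12 s, in which the tool goes at most 41.7 mm and 7.16 degrees, less where a joint would pass 70% of its speed; a pose out of reach is approached as far as the arm can. A call with a number of a shift or a turn outside -1 to 1 is refused whole. A call with a gripper value outside its range is refused whole. The fingers move at their own pace and stop on an object; the grip force is fixed at half the most. Time passes only in rows, so rows that repeat a pose let the fingers close. It gives the time, the measured TCP pose, the force, the opening and the grip force at its end, in the units of the state.
- state(): the state, without advancing time (a new reading comes with each control period).
- optics.grab_frame(name): name is "scene" or "top" or "wrist"; returns (picture, depth): 420x560x3 uint8, red, green, blue; 420x560 float32, m along the optical axis (not along the pixel's ray), 0 where there is no reading.
- optics.get_calibration(name): a dict with "mtx" (3x3 intrinsics, pixels), "position" and "rotation" of the camera in the world. Camera axes: x right, y down, z forward; pixel columns grow to the right and rows downward; lengths in m; the calibration is good to about 2 mm. A picture is of the moment at which its call begins: read the wrist's pose just before it. get_calibration takes no time and is no camera call; for the wrist camera it gives the pose at the moment of the call.
- r.finish_job(): hands the job in; it is judged then, once.
The state is a dict: "t": time; "q": joint angles; "joint_vel": joint speeds; "effort": joint torques, N m; "tool_pos": TCP position; "tool_rot": TCP orientation; "wrist_force": force on the tool from outside, world axes, zero at the start; "moment": the same for the moment, N m; "width": finger opening in m; "finger_force": force on a finger pad.
Only numpy, scipy, OpenCV 4.12 (cv2) and the standard library are available. Lean on these libraries where they do the work, as an engineer would, in place of code of your own. Each camera call takes 0.05 s, during which the arm holds its last target. There are 200 camera calls.

### The job

Put the finished glass away in the drawer of the low chest: the flat strips, and the dark drops on the banding wheel. First slide the tall spray bottle sideways past the end of the chest, pushing it low down so that it stays upright on the bench, then pull the drawer right out and lay every piece in it below the rim (strips may be stacked, but a drop fits only on the drawer's floor with nothing over it). Push the drawer fully shut with a light hand, feeling it sweep under the chest's front rail - if a piece catches, do not force it but open up and lay it lower - and disturb nothing else on the bench.

Things in the scene. Friction and masses are not known exactly. Their poses are not given: they have to be found in the camera images.
- chest: low wooden chest with one shallow drawer, fixed to the bench; 320 mm wide (its y), carcass 215 mm deep, 83 mm high. Origin at bench level, middle of the carcass's front edge; its +x points away from the robot into the chest, y along its front, z up. The drawer comes out along its -x. A front rail spans the whole opening above the drawer: x 0 to +22 mm, its underside 63 mm above the bench, 43 mm above the drawer's floor.
- drawer (a joint): how far the drawer is out, m: 0 shut, 0.198 fully out. It slides freely: about 1.5 N of friction, no spring, stays where it is left.
- drawer_floor (a point): centre of the drawer's inner floor, on the floor's surface, which lies 20 mm above the bench; moves with the drawer, axes as the chest's. Inside 180 mm (x) by 276 mm (y), rim 41 mm above the floor, walls 8 mm; its inner back wall is 15 mm clear of the rail when the drawer is fully out. In x the inner front wall is at -90 mm, the inner back wall at +90 mm. Outside, the drawer front is 320 mm wide and stands up to 14 mm before the chest's front edge when shut.
- drawer_handle (a point): middle of the drawer's handle, a horizontal steel bar 110 mm long (along the chest's y), about 10 mm thick, held 35 mm before the drawer front by a post at each end, 45 mm above the bench; moves with the drawer.
- spray_bottle: tall white and blue spray bottle with an orange trigger head, standing before the drawer; 253 mm high, foot and body 52 mm (its x) by 94 mm (its y, from -56 to +38 mm) up to 160 mm high, the nozzle of the head reaching to +60 mm in its y; origin under its middle on the bench, z up. About 0.5 kg, centre of mass about 104 mm up: pushed on its broad side higher than about 40 mm it may tip.
- wheel_top (a point): centre of the banding wheel's round aluminium head (turntable) on its upper face, 55 mm above the bench; head 176 mm across, 12 mm thick, on a foot fixed to the bench; it spins freely about z.
- strip_long_c (a point): centre (half-way up) of the longest fused glass strip, white with coloured inlays: 42 mm (x) by 260 mm (y) by 7 mm (z). May be absent.
- strip_mid_c (a point): centre (half-way up) of the middle fused glass strip: 42 mm (x) by 240 mm (y) by 7 mm (z). May be absent.
- strip_short_c (a point): centre (half-way up) of the shortest fused glass strip: 42 mm (x) by 200 mm (y) by 7 mm (z). May be absent.
- drop_a_c (a point): one dark brown-grey glass drop lying on the banding wheel, off its centre: 47 mm (x) by 106 mm (y) by 40 mm high, domed, narrower at the foot; it may roll on its side if pushed. The point lies 18 mm above its underside and 10 mm toward +y from its middle (it spans y -63 to +43 mm from the point). There it is 42 mm across in x, the best place to hold it.
- drop_b_c (a point): a second drop of the same kind, same size and point, lying beside the first on the wheel, their middles about 83 mm apart. May be absent.
- dropper: white dropper bottle with a blue collar, 52 mm across, 135 mm high; a bystander, origin under its middle.
- grinding_pad: orange hand pad, 55 x 90 x 21 mm; a bystander, origin under its middle.

How it is judged:
By the outcome, as a careful person would: the job done as asked, in the order asked, and still so for the second after the job is handed in, with the robot touching nothing.
Of strip_long, strip_mid, strip_short, drop_b only 3 to 4 are there at a start; the rules pass over those that are not, and their reading is None.
At some moment in a run one of strip_long, strip_mid, strip_short may be knocked a few centimetres aside while the robot is not near it.
It also fails if it takes over 210 s, if anything falls off the work surface, if the arm or the gripper's body presses on something with over 40 N, if the wrist force passes 120 N, or if a joint passes its speed limit or range.

## Working session

There is one attempt and no reset: what is moved stays moved. The work goes in short steps, Python scripts to look and compute and a shell command to move; the robot and the scene stay as the last step left them, time stands still between calls to the robot, and variables do not carry over. Pictures are saved under pics/ and viewed, at most 14 in all, crops included, and the job is handed in when it is done.

```bash
mkdir -p pics; ls
cat > h.py <<'E'
import numpy as np, cv2
from plant import state, optics, r
def grab(n,save=None):
    c=optics.get_calibration(n); p,d=optics.grab_frame(n)
    if save: cv2.imwrite('pics/'+save+'.png',p[:,:,::-1])
    return p,d,c
def cloud(d,c):
    K=np.array(c['mtx']);v,u=np.mgrid[0:d.shape[0],0:d.shape[1]]
    P=np.stack([(u-K[0,2])/K[0,0]*d,(v-K[1,2])/K[1,1]*d,d],-1)
    R=np.array(c['rotation']); 
    return P@R.T+np.array(c['position'])
E
python3 - <<'E'
from h import *
print(state())
for n in ('top','scene'):
    p,d,c=grab(n,n+'0'); print(n,c); np.savez(n+'0.npz',p=p,d=d,X=cloud(d,c))
E
```

```text
pics
{'t': 0.0, 'q': array([-69.88415481,  34.38711825,  -0.14272095,  91.6814437 ,
         0.1028059 ,  54.02529708,  -4.57171282]), 'joint_vel': array([ 0.03660946,  0.01157344,  0.1410617 , -0.08014728,  0.11276785,
       -0.02061051, -0.01599592]), 'effort': array([ 2.06559889e-03, -7.76455593e+01,  1.56550717e+00, -2.58004189e+01,
        1.22923404e-02,  8.88316281e-03,  1.21945573e-05]), 'tool_pos': array([0.3006154 , 0.65920352, 0.23038173]), 'tool_rot': array([-1.79906762e+02,  9.95674966e-03,  1.55490754e+02]), 'wrist_force': array([ 0.14854799, -0.11562159, -1.21984039]), 'moment': array([0.0584506 , 0.00666002, 0.00686408]), 'finger_force': 0.0, 'width': 0.0850355486826892}
top {'mtx': array([[481.8078667 ,   0.        , 271.7935433 ],
       [  0.        , 481.8078667 , 204.29296488],
       [  0.        ,   0.        ,   1.        ]]), 'position': array([ 0.33053842, -0.0056566 ,  1.55907959]), 'rotation': array([-170.66777975,   -1.2136536 ,  -88.51656877])}Traceback (most recent call last):
  File "<stdin>", line 4, in <module>
  File "h.py", line 11, in cloud
    return P@R.T+np.array(c['position'])
           ~~~~~^~~~~~~~~~~~~~~~~~~~~~~~
ValueError: operands could not be broadcast together with shapes (420,560) (3,)
```

```bash
sed -i "s/R=np.array(c\['rotation'\]); /R=Rotation.from_euler('xyz',c['rotation'],degrees=True).as_matrix()/; 1a from scipy.spatial.transform import Rotation" h.py
python3 - <<'E'
from h import *
for n in ('top','scene'):
    p,d,c=grab(n,n+'0'); print(n,c['position'],c['rotation']); X=cloud(d,c); np.savez(n+'0.npz',p=p,d=d,X=X)
    for v in range(50,420,70): print([tuple(np.round(X[v,u],3)) for u in range(40,560,110)])
E
```

```text
top [ 0.33053842 -0.0056566   1.55907959] [-170.66777975   -1.2136536   -88.51656877]
[(np.float64(1.011), np.float64(0.685), np.float64(0.181)), (np.float64(1.02), np.float64(0.353), np.float64(0.185)), (np.float64(1.027), np.float64(0.019), np.float64(0.196)), (np.float64(1.047), np.float64(-0.318), np.float64(0.181)), (np.float64(0.331), np.float64(-0.006), np.float64(1.559))]
[(np.float64(0.849), np.float64(0.749), np.float64(0.003)), (np.float64(0.859), np.float64(0.382), np.float64(0.01)), (np.float64(0.841), np.float64(0.014), np.float64(0.098)), (np.float64(0.885), np.float64(-0.357), np.float64(0.005)), (np.float64(0.931), np.float64(-0.775), np.float64(-0.087))]
[(np.float64(0.611), np.float64(0.721), np.float64(0.009)), (np.float64(0.622), np.float64(0.367), np.float64(0.007)), (np.float64(0.625), np.float64(0.008), np.float64(0.047)), (np.float64(0.635), np.float64(-0.344), np.float64(0.051)), (np.float64(0.814), np.float64(-1.071), np.float64(-0.756))]
[(np.float64(0.385), np.float64(0.694), np.float64(0.018)), (np.float64(0.395), np.float64(0.351), np.float64(0.01)), (n
[... 1967 characters left out ...]
np.float64(-0.333), np.float64(0.09)), (np.float64(0.966), np.float64(-0.467), np.float64(-0.004))]
[(np.float64(-0.113), np.float64(0.076), np.float64(0.002)), (np.float64(0.08), np.float64(-0.095), np.float64(0.001)), (np.float64(0.277), np.float64(-0.267), np.float64(-0.001)), (np.float64(0.391), np.float64(-0.499), np.float64(0.084)), (np.float64(0.857), np.float64(-0.559), np.float64(-0.149))]
[(np.float64(-0.028), np.float64(0.641), np.float64(-0.764)), (np.float64(0.045), np.float64(-0.118), np.float64(-0.19)), (np.float64(0.588), np.float64(0.075), np.float64(-0.756)), (np.float64(0.302), np.float64(-0.58), np.float64(0.0)), (np.float64(0.98), np.float64(-0.573), np.float64(-0.512))]
```

View pics/top0.png

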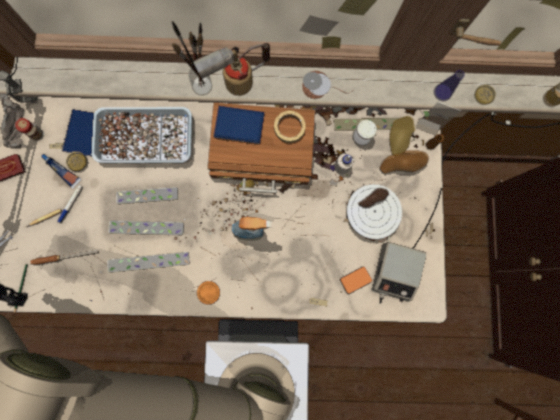

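View pics/scene0.png

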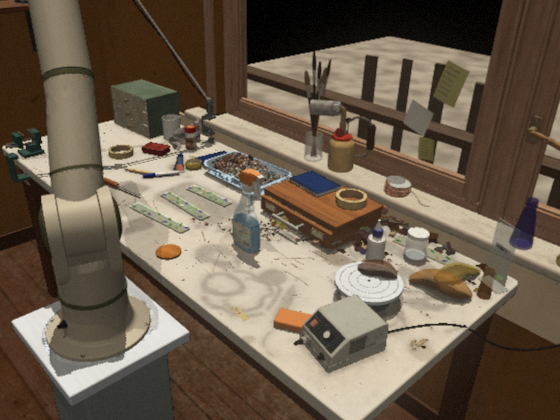

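The top view shows three strips at about (147,196), (146,228) and (148,262). The bottle is at (250,230), the chest spans about (210–315, 105–183), the wheel is at (375,211), and one drop is at (374,197). What looks like another strip lies under a jar at (375,125). Next I measure these.

Run:
```python
from h import *
z=np.load('top0.npz');p=z['p'];X=z['X']
c=p[95:305,95:435,::-1]
cv2.imwrite('pics/crop1.png',cv2.resize(c,None,fx=2.3,fy=2.3,interpolation=cv2.INTER_CUBIC))
hsv=cv2.cvtColor(p,cv2.COLOR_RGB2HSV)
print(hsv[196,120:175:6].tolist(),hsv[205:222:4,146].tolist())
# height map of things above bench
h=X[...,2]
def rep(name,m):
    m=m.astype(np.uint8)
    n,l,s,cc=cv2.connectedComponentsWithStats(m)
    for i in range(1,n):
        if s[i,4]>40:
            pts=X[l==i]; med=np.median(pts,0)
            r=cv2.minAreaRect((pts[:,:2]*1000).astype(np.float32))
            print(name,s[i].tolist(),np.round(med,3),'rect',np.round(r[0],0),np.round(r[1],0),round(r[2],1))
roi=np.zeros(h.shape,bool);roi[95:310,90:440]=1
rep('chest',roi&(abs(h-.085)<.012))
rep('hi',roi&(h>.11)&(h<.3))
rep('wheel',roi&(abs(h-.055)<.012)&(X[...,1]<-.2))
rep('drop',roi&(h>.074)&(X[...,1]<-.2))
```

```text
[[23, 22, 152], [19, 14, 145], [20, 11, 142], [23, 22, 152], [14, 33, 153], [30, 7, 143], [40, 22, 142], [49, 30, 145], [41, 92, 156], [12, 9, 144]] [[15, 47, 167], [16, 48, 164], [18, 47, 163], [17, 46, 167], [17, 28, 144]]
chest [90, 95, 341, 82, 6562] [0.776 0.019 0.084] rect [789.  14.] [ 241. 1091.] 0.2
chest [424, 113, 16, 9, 55] [ 0.874 -0.538  0.084] rect [ 873. -540.] [51.  6.] 71.7
chest [278, 115, 23, 22, 401] [ 0.829 -0.079  0.083] rect [828. -79.] [68. 70.] 2.6
chest [356, 120, 20, 20, 298] [ 0.826 -0.326  0.082] rect [ 826. -325.] [60. 64.] 31.2
chest [338, 154, 15, 16, 106] [ 0.711 -0.251  0.079] rect [ 719. -257.] [48. 45.] 51.4
chest [360, 188, 28, 20, 285] [ 0.605 -0.351  0.086] rect [ 605. -352.] [42. 93.] 37.9
chest [241, 229, 22, 10, 48] [0.471 0.015 0.087] rect [474.  26.] [19. 70.] 22.2
chest [379, 242, 47, 54, 1699] [ 0.393 -0.434  0.083] rect [ 384. -432.] [128. 147.] 75.5
hi [305, 95, 18, 4, 49] [ 0.916 -0.154  0.121] rect [ 917. -153.] [53. 11.] 90.0
hi [428, 102, 12, 15, 103] [ 0.878 -0.528  0.14 ] rect [ 875. -534.] [38.  6.] 69.2
hi [233, 217, 39, 20, 52
[... 230 characters left out ...]
heel [392, 153, 34, 19, 423] [ 0.734 -0.47   0.053] rect [ 733. -472.] [ 59. 110.] 6.1
wheel [346, 184, 56, 55, 2043] [ 0.556 -0.354  0.054] rect [ 567. -356.] [174. 174.] 27.1
wheel [373, 242, 43, 59, 342] [ 0.321 -0.395  0.057] rect [ 380. -430.] [124. 157.] 76.7
drop [327, 95, 113, 27, 1657] [ 0.911 -0.405  0.102] rect [ 918. -385.] [369.  76.] 84.3
drop [356, 120, 20, 20, 291] [ 0.826 -0.326  0.082] rect [ 828. -326.] [62. 62.] 16.2
drop [338, 154, 15, 15, 173] [ 0.716 -0.255  0.084] rect [ 720. -259.] [48. 45.] 0.5
drop [360, 188, 28, 19, 288] [ 0.605 -0.351  0.086] rect [ 604. -351.] [42. 90.] 37.9
drop [379, 242, 47, 53, 1680] [ 0.393 -0.434  0.084] rect [ 385. -433.] [128. 145.] 75.5
```

View pics/crop1.png

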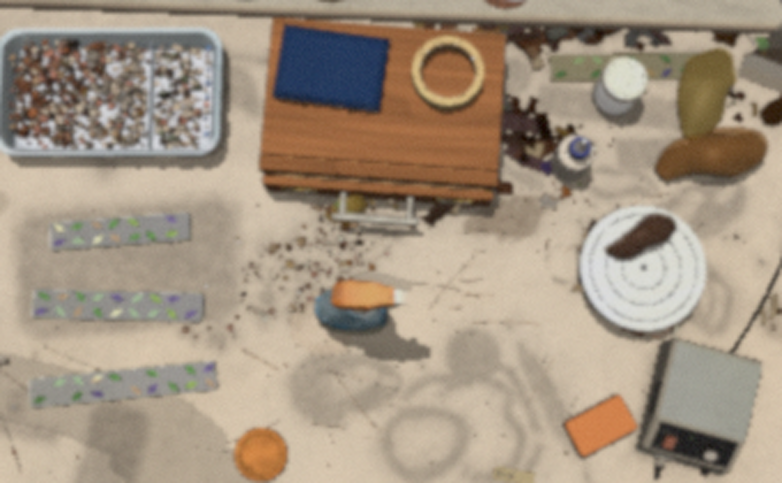

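The crop shows three strips on the left. The chest is slightly yawed, with its handle at crop (375,215). The bottle's nozzle points to image right (world −y), and there is only drop A on the wheel. I'll get chest edges and strip rectangles, plus a pose helper.

```bash
cat >> h.py <<'E'
def cam(c): return np.array(c['mtx']),Rotation.from_euler('xyz',c['rotation'],degrees=True).as_matrix(),np.array(c['position'])
def ray(uv,c,z):
    K,R,t=cam(c); uv=np.atleast_2d(uv).astype(float)
    d=np.c_[(uv[:,0]-K[0,2])/K[0,0],(uv[:,1]-K[1,2])/K[1,1],np.ones(len(uv))]@R.T
    return t+d*((z-t[2])/d[:,2])[:,None]
def strips(p,c,z=.0065,ylim=(.22,.62),xlim=(.3,.75),verbose=True):
    """grey strips by low saturation / off-bench hue; returns list of (centre xy,len,wid,angle of long axis from +y)"""
    hsv=cv2.cvtColor(cv2.GaussianBlur(p,(3,3),0),cv2.COLOR_RGB2HSV).astype(int)
    m=((hsv[...,1]<32)|((hsv[...,0]>26)&(hsv[...,0]<160)))&(hsv[...,2]>90)
    m=cv2.morphologyEx(m.astype(np.uint8),cv2.MORPH_CLOSE,np.ones((5,5)));m=cv2.morphologyEx(m,cv2.MORPH_OPEN,np.ones((5,5)))
    out=[]
    for k in cv2.findContours(m,cv2.RETR_EXTERNAL,cv2.CHAIN_APPROX_NONE)[0]:
        if cv2.contourArea(k)<500: continue
        q=ray(k[:,0]+0.0,c,z)[:,:2]
        (cx,cy),(a,b),g=cv2.minAreaRect((q*1000).astype(np.float32)); 
        B=cv2.boxPoints(((cx,cy),(a,b),g)); e=[B[1]-B[0],B[2]-B[1]]; L=max(e,key=np.linalg.norm); L=L*np.sign(L[1])
        if max(a,b)>150 and min(a,b)<70 and ylim[0]<cy/1000<ylim[1] and xlim[0]<cx/1000<xlim[1]:
            out.append((cx/1000,cy/1000,max(a,b),min(a,b),np.degrees(np.arctan2(-L[0],L[1]))))
    if verbose:
        for o in sorted(out): print('strip c',np.round(o[:2],4),'len %.0f wid %.0f yaw %.1f'%o[2:])
    return out
def go(pos,rpy=None,say=True):
    s=state();R=Rotation.from_euler('xyz',s['tool_rot'],degrees=True)
    sh=R.inv().apply(np.array(pos)-s['tool_pos'])/.1
    t=np.zeros(3) if rpy is None else (R.inv()*Rotation.from_euler('xyz',rpy,degrees=True)).as_rotvec(degrees=True)/30
    print('t %.2f pos'%s['t'],np.round(s['tool_pos'],4),np.round(s['tool_rot'],1),'F',np.round(s['wrist_force'],1),'w %.4f'%s['width'],'-> turn',np.round(t,3),'shift',np.round(sh,3))
E
python3 - <<'E'
from h import *
z=np.load('top0.npz');p=z['p'];X=z['X'];c=optics.get_calibration('top')
strips(p,c)
h=X[...,2];hsv=cv2.cvtColor(p,cv2.COLOR_RGB2HSV).astype(int)
wood=(hsv[...,0]<14)&(hsv[...,1]>110)
# top-face edges per column/row
m=wood&(abs(h-.083)<.02);
cols=range(220,305,4); f=[];
for u in cols:
    v=np.where(m[150:200,u])[0]+150; f.append((u,v.max()))
f=np.array(f); print(f[:,1])
l=[];rr=[]
for v in range(120,165,4):
    u=np.where(m[v,195:330])[0]+195; l.append((u.min()-.5,v));rr.append((u.max()+.5,v))
for nm,e in(('L',l),('R',rr)):
    q=ray(e,c,.083)[:,:2];k=np.polyfit(q[:,0],q[:,1],1);print(nm,np.round(q[:,1],3),'slope deg',np.degrees(np.arctan(k[0])),'y at .68',np.polyval(k,.68))
q=ray(f,c,.083);k=np.polyfit(q[:,1],q[:,0],1);print('front x',np.round(q[:,0],3),np.degrees(np.arctan(k[0])),np.polyval(k,.03))
# handle: grey bright pixels
for v in range(176,196,2): print(v,hsv[v,240:285:3,1].tolist(), np.round(h[v,260],3))
go([.49,.19,.3],[180,0,90])
E
```

```text
strip c [0.39   0.3571] len 256 wid 39 yaw 7.2
strip c [0.4992 0.3717] len 239 wid 40 yaw 0.4
strip c [0.6062 0.3768] len 199 wid 42 yaw 6.2
[169 175 173 173 170 176 177 176 171 177 177 178 178 178 178 179 177 179
 173 175 180 175]
L [0.169 0.168 0.167 0.17  0.169 0.169 0.171 0.171 0.173 0.173 0.172 0.174] slope deg -2.4283955072595993 y at .68 0.17425425210884354
R [-0.157 -0.157 -0.157 -0.158 -0.155 -0.155 -0.155 -0.155 -0.152 -0.152
 -0.152 -0.153] slope deg -2.3983268304780565 y at .68 -0.15069320978767473
front x [0.681 0.662 0.669 0.67  0.68  0.661 0.658 0.661 0.678 0.659 0.659 0.657
 0.657 0.657 0.658 0.655 0.662 0.656 0.675 0.669 0.654 0.67 ] 2.00906538466491 0.6649672192355286
176 [153, 150, 150, 148, 149, 144, 147, 153, 148, 151, 143, 141, 144, 133, 135] 0.063
178 [151, 58, 116, 152, 150, 141, 159, 147, 151, 153, 148, 145, 147, 146, 147] 0.059
180 [71, 40, 105, 158, 140, 142, 116, 125, 134, 146, 136, 55, 150, 166, 142] 0.034
182 [60, 42, 121, 159, 145, 90, 65, 58, 59, 81, 66, 32, 76, 111, 114] -0.002
184 [110, 31, 124, 153, 151, 66, 59, 47, 57, 89, 44, 31, 49, 47, 54] 0.0
186 [124, 35, 104, 132, 117, 51, 52, 45, 47, 53, 44, 32, 45, 49, 85] -0.001
188 [43, 27, 36, 35, 38, 38, 38, 42, 45, 42, 46, 27, 47, 52, 94] -0.001
190 [52, 39, 35, 32, 32, 29, 27, 30, 31, 33, 31, 29, 31, 62, 125] 0.047
192 [58, 76, 129, 81, 46, 44, 43, 42, 38, 34, 33, 37, 38, 49, 59] -0.003
194 [47, 68, 88, 57, 50, 42, 45, 45, 46, 48, 45, 52, 47, 47, 47] 0.003
t 0.15 pos [0.3006 0.6593 0.2306] [-179.9    0.   155.5] F [-0.  -0.3  0.2] w 0.0851 -> turn [-2.000e-03  1.000e-03  2.183e+00] shift [-3.67  -3.486 -0.69 ]
```

```bash
python3 -m handwheel '[[[0,0,1],[0,0,-0.35],1],[[0,0,1],[0,0,-0.35],1],[[0,0,1],[0,0,-0.35],1],[[0,0,1],[0,0,-0.35],1],[[0,0,1],[0,0,-0.35],1]]'
python3 -m handwheel '[[[0,0,1],[0,0,-0.35],0],[[0,0,1],[0,0,-0.35],-0.6],[[0,0,1],[0,0,-0.35],-0.6],[[0,0,1],[0,0,-0.35],-0.6],[[0,0,1],[0,0,-0.35],-0.6]]'
python3 -m handwheel '[[[0,0,0.18],[0,0,0],-0.6],[[0,0,0.18],[0,0,0],-0.6],[[0,0,0.18],[0,0,0],-0.6]]'
python3 -c "
from h import *
go([.488,.19,.3],[180,0,90])
X=np.load('top0.npz')['X'];h=X[...,2]
m=(h>.06)&(h<.3)&(abs(X[...,0]-.48)<.06)&(abs(X[...,1]-.03)<.1);q=X[m]
for a in range(70,270,20):
  s=q[abs(q[:,2]*1000-a)<10]
  if len(s):print(a,len(s),s.min(0).round(3),s.max(0).round(3))
c=optics.get_calibration('top');print(ray([[241,189.5],[276,190]],c,.045))"
```

```text
t: 0.57
tool_pos: [0.3005, 0.6596, 0.2661]
tool_rot: [-180.0, 0.0, 125.2]
wrist_force: [-0.0, 0.3, -0.0]
width: 0.0852
finger_force: 0.0
t: 0.98
tool_pos: [0.3005, 0.6596, 0.301]
tool_rot: [-180.0, 0.0, 95.3]
wrist_force: [-0.9, -0.0, 1.1]
width: 0.0261
finger_force: 0.0
t: 1.23
tool_pos: [0.3006, 0.6596, 0.3009]
tool_rot: [180.0, 0.0, 90.4]
wrist_force: [-0.5, -0.3, -0.4]
width: 0.0173
finger_force: 0.0
t 1.23 pos [0.3006 0.6596 0.3009] [180.    0.   90.4] F [-0.5 -0.3 -0.4] w 0.0173 -> turn [0.    0.001 0.014] shift [-4.71   1.838  0.012]
70 47 [ 0.465 -0.003  0.06 ] [0.494 0.093 0.08 ]
90 56 [ 0.466 -0.002  0.081] [0.507 0.093 0.099]
110 84 [0.47  0.003 0.1  ] [0.516 0.089 0.12 ]
130 67 [0.472 0.027 0.12 ] [0.513 0.081 0.14 ]
150 23 [0.475 0.029 0.14 ] [0.493 0.068 0.16 ]
170 11 [0.474 0.032 0.16 ] [0.486 0.056 0.176]
190 24 [ 0.474 -0.017  0.18 ] [0.488 0.043 0.2  ]
210 9 [0.476 0.017 0.201] [0.479 0.037 0.217]
230 43 [ 0.477 -0.011  0.221] [0.51  0.061 0.24 ]
250 308 [ 0.477 -0.027  0.24 ] [0.51  0.058 0.26 ]
[[ 0.62517671  0.06839164  0.045     ]
 [ 0.62690935 -0.04354359  0.045     ]]
```

```bash
for i in 1; do
python3 -m handwheel '[[[0,0,0],[-0.96,0.38,0],-0.6],[[0,0,0],[-0.96,0.38,0],-0.6],[[0,0,0],[-0.96,0.38,0],-0.6],[[0,0,0],[-0.96,0.38,0],-0.6]]'
python3 -m handwheel '[[[0,0,0],[-0.96,0.38,0],-0.6],[[0,0,0],[-0.96,0.38,0],-0.6],[[0,0,0],[-0.96,0.38,0],-0.6],[[0,0,0],[-0.96,0.38,0],-0.6]]'
python3 -m handwheel '[[[0,0,0],[-0.96,0.38,0],-0.6],[[0,0,0],[-0.96,0.38,0],-0.6],[[0,0,0],[-0.96,0.38,0],-0.6],[[0,0,0],[-0.96,0.38,0],-0.6]]'
python3 -m handwheel '[[[0,0,0],[-0.96,0.38,0],-0.6],[[0,0,0],[-0.96,0.38,0],-0.6],[[0,0,0],[-0.96,0.38,0],-0.6],[[0,0,0],[-0.96,0.38,0],-0.6]]'
python3 -m handwheel '[[[0,-1,0],[-0.7,0.38,0],-0.6],[[0,-1,0],[-0.7,0.38,0],-0.6],[[0,-1,0],[-0.7,0.38,0],-0.6],[[0,-1,0],[-0.7,0.38,0],-0.6],[[0,-1,0],[-0.7,0.38,0],-0.6]]'
python3 -m handwheel '[[[0,-0.25,0],[0,0,0],-0.6],[[0,-0.25,0],[0,0,0],-0.6],[[0,-0.25,0],[0,0,0],-0.6]]'
done
python3 -c "
from h import *
go([.490,.15,.03])"
```

```text
t: 1.57
tool_pos: [0.3426, 0.5584, 0.3021]
tool_rot: [179.9, 0.1, 90.0]
wrist_force: [0.5, 0.3, 0.5]
width: 0.0169
finger_force: 0.0
t: 1.9
tool_pos: [0.3799, 0.4631, 0.302]
tool_rot: [179.9, 0.1, 90.0]
wrist_force: [-0.3, -0.7, 0.8]
width: 0.0173
finger_force: 0.0
t: 2.23
tool_pos: [0.4174, 0.3679, 0.3019]
tool_rot: [179.9, 0.0, 90.0]
wrist_force: [-0.2, 0.7, -0.2]
width: 0.017
finger_force: 0.0
t: 2.57
tool_pos: [0.4552, 0.2727, 0.3017]
tool_rot: [179.9, 0.0, 90.0]
wrist_force: [0.2, 0.1, 0.3]
width: 0.0171
finger_force: 0.0
t: 2.98
tool_pos: [0.491, 0.2122, 0.2991]
tool_rot: [-179.9, 30.4, 90.8]
wrist_force: [-0.3, 1.4, 0.1]
width: 0.0174
finger_force: 0.0
t: 3.23
tool_pos: [0.4909, 0.209, 0.2995]
tool_rot: [-179.8, 37.4, 90.5]
wrist_force: [-0.4, 0.1, -0.1]
width: 0.0172
finger_force: 0.0
t 3.23 pos [0.4909 0.209  0.2995] [-179.8   37.4   90.5] F [-0.4  0.1 -0.1] w 0.0172 -> turn [0. 0. 0.] shift [ 1.169 -0.006  2.499]
```

```bash
python3 -m handwheel '[[[0,0,0],[0.39,0,0.83],-0.6],[[0,0,0],[0.39,0,0.83],-0.6],[[0,0,0],[0.39,0,0.83],-0.6],[[0,0,0],[0.39,0,0.83],-0.6]]' | grep -E "pos|force"
python3 -m handwheel '[[[0,0,0],[0.39,0,0.83],-0.6],[[0,0,0],[0.39,0,0.83],-0.6],[[0,0,0],[0.39,0,0.83],-0.6],[[0,0,0],[0.39,0,0.83],-0.6]]'| grep -E "pos|force"
python3 -m handwheel '[[[0,0,0],[0.2,0,0.4],-0.6],[[0,0,0],[0.39,0,0.83],-0.6],[[0,0,0],[0.39,0,0.83],-0.6],[[0,0,0],[0.39,0,0.83],-0.6],[[0,0,0],[0.39,0,0.83],-0.6]]'| grep -E "pos|force"
python3 -m handwheel '[[[0,0,0],[-0.08,0,0.06],-0.6],[[0,0,0],[-0.16,0,0.12],-0.6],[[0,0,0],[-0.2,0,0.15],-0.6],[[0,0,0],[-0.24,0,0.18],-0.6],[[0,0,0],[-0.28,0,0.21],-0.6],[[0,0,0],[-0.32,0,0.24],-0.6],[[0,0,0],[-0.36,0,0.27],-0.6],[[0,0,0],[-0.4,0,0.305],-0.6],[[0,0,0],[-0.44,0,0.336],-0.6],[[0,0,0],[-0.48,0,0.367],-0.6]]'| grep -E "pos|force"
python3 - <<'E'
from h import *
go([.490,-.155,.03])
grab('scene','s1')
E
```

```text
tool_pos: [0.4907, 0.185, 0.211]
wrist_force: [-0.2, -0.4, -0.4]
finger_force: 0.0
tool_pos: [0.4916, 0.1663, 0.1224]
wrist_force: [0.4, -0.1, 1.4]
finger_force: 0.0
tool_pos: [0.4928, 0.1479, 0.0348]
wrist_force: [0.3, 0.1, -0.1]
finger_force: 0.0
tool_pos: [0.4923, 0.0873, 0.0324]
wrist_force: [1.0, 5.5, 3.2]
finger_force: 2.6
t 5.15 pos [0.4923 0.0873 0.0324] [179.9  37.4  90.1] F [1.  5.5 3.2] w 0.0170 -> turn [0. 0. 0.] shift [-1.91  -0.03   1.491]
```

View pics/s1.png

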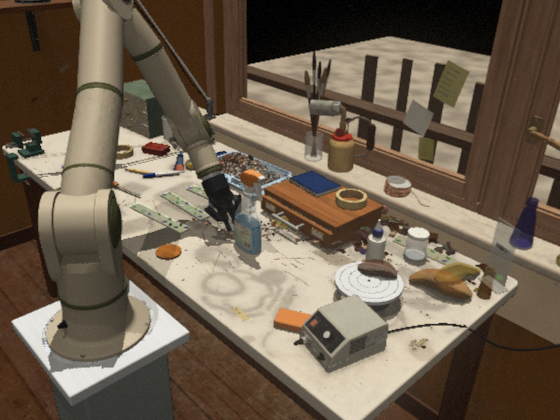

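The bottle stands upright at (248,225) with the fingers low on its left face; continuing the push.

```bash
python3 -m handwheel '[[[0,0,0],[-0.04,0,0.03],-0.6],[[0,0,0],[-0.08,0,0.06],-0.6],[[0,0,0],[-0.12,0,0.09],-0.6],[[0,0,0],[-0.16,0,0.122],-0.6],[[0,0,0],[-0.2,0,0.153],-0.6],[[0,0,0],[-0.24,0,0.183],-0.6],[[0,0,0],[-0.28,0,0.214],-0.6],[[0,0,0],[-0.32,0,0.244],-0.6],[[0,0,0],[-0.36,0,0.275],-0.6],[[0,0,0],[-0.4,0,0.306],-0.6],[[0,0,0],[-0.44,0,0.336],-0.6],[[0,0,0],[-0.48,0,0.366],-0.6]]'| grep -E "pos|force"
python3 -m handwheel '[[[0,0,0],[-0.04,0,0.03],-0.6],[[0,0,0],[-0.08,0,0.06],-0.6],[[0,0,0],[-0.12,0,0.09],-0.6],[[0,0,0],[-0.16,0,0.122],-0.6],[[0,0,0],[-0.2,0,0.153],-0.6],[[0,0,0],[-0.24,0,0.183],-0.6],[[0,0,0],[-0.28,0,0.214],-0.6],[[0,0,0],[-0.32,0,0.244],-0.6],[[0,0,0],[-0.36,0,0.275],-0.6],[[0,0,0],[-0.4,0,0.306],-0.6],[[0,0,0],[-0.44,0,0.336],-0.6],[[0,0,0],[-0.48,0,0.366],-0.6]]'| grep -E "pos|force"
python3 - <<'E'
from h import *
go([.490,-.155,.032])
p,d,c=grab('top','t2');X=cloud(d,c)
h=X[...,2];m=(h>.06)&(h<.27)&(abs(X[...,0]-.48)<.08)&(abs(X[...,1]+.1)<.15)
b=m&(h>.24);q=X[b];print('head',q.min(0).round(3),q.max(0).round(3))
E
```

```text
tool_pos: [0.4917, 0.0258, 0.0328]
wrist_force: [-0.4, 1.9, -1.0]
finger_force: 1.1
tool_pos: [0.4918, -0.0345, 0.033]
wrist_force: [0.8, 2.0, -0.2]
finger_force: 1.0
t 7.20 pos [ 0.4918 -0.0345  0.033 ] [-180.    37.5   90.1] F [ 0.8  2.  -0.2] w 0.0172 -> turn [0. 0. 0.] shift [-0.95  -0.02   0.742]
head [ 0.47  -0.155  0.24 ] [ 0.505 -0.071  0.26 ]
```

```bash
python3 -m handwheel '[[[0,0,0],[-0.04,0,0.03],-0.6],[[0,0,0],[-0.08,0,0.06],-0.6],[[0,0,0],[-0.12,0,0.09],-0.6],[[0,0,0],[-0.16,0,0.122],-0.6],[[0,0,0],[-0.2,0,0.153],-0.6],[[0,0,0],[-0.24,0,0.183],-0.6],[[0,0,0],[-0.28,0,0.214],-0.6],[[0,0,0],[-0.32,0,0.244],-0.6],[[0,0,0],[-0.36,0,0.275],-0.6],[[0,0,0],[-0.4,0,0.306],-0.6],[[0,0,0],[-0.44,0,0.336],-0.6],[[0,0,0],[-0.48,0,0.366],-0.6]]'| grep -E "pos|force"
python3 -m handwheel '[[[0,0,0],[-0.04,0,0.03],-0.6],[[0,0,0],[-0.08,0,0.06],-0.6],[[0,0,0],[-0.12,0,0.09],-0.6],[[0,0,0],[-0.16,0,0.122],-0.6],[[0,0,0],[-0.2,0,0.153],-0.6],[[0,0,0],[-0.24,0,0.183],-0.6],[[0,0,0],[-0.28,0,0.214],-0.6],[[0,0,0],[-0.32,0,0.244],-0.6],[[0,0,0],[-0.36,0,0.275],-0.6],[[0,0,0],[-0.4,0,0.306],-0.6],[[0,0,0],[-0.44,0,0.336],-0.6],[[0,0,0],[-0.48,0,0.366],-0.6]]'| grep -E "pos|force"
python3 -m handwheel '[[[0,0,0],[-0.04,0,0.03],-0.6],[[0,0,0],[-0.08,0,0.06],-0.6],[[0,0,0],[-0.08,0,0.06],-0.6]]'| grep -E "pos|force"
python3 - <<'E'
from h import *
go([.490,-.10,.25])
p,d,c=grab('top','t3');X=cloud(d,c)
h=X[...,2]
m=(h>.06)&(h<.27)&(abs(X[...,0]-.49)<.06)&(abs(X[...,1]+.2)<.13)
b=m&(h>.24);q=X[b];print('head',q.min(0).round(3),q.max(0).round(3))
grab('scene','s3')
E
```

```text
tool_pos: [0.4919, -0.0948, 0.0332]
wrist_force: [0.3, 1.8, -0.7]
finger_force: 1.1
tool_pos: [0.4921, -0.1552, 0.0334]
wrist_force: [1.5, 1.8, -1.7]
finger_force: 1.1
tool_pos: [0.4918, -0.166, 0.0338]
wrist_force: [0.0, 1.2, -0.4]
finger_force: 0.6
t 9.50 pos [ 0.4918 -0.166   0.0338] [180.   37.6  90. ] F [ 0.   1.2 -0.4] w 0.0172 -> turn [0. 0. 0.] shift [-0.795 -0.018 -2.116]
head [ 0.47  -0.288  0.24 ] [ 0.504 -0.201  0.26 ]
```

View pics/s3.png

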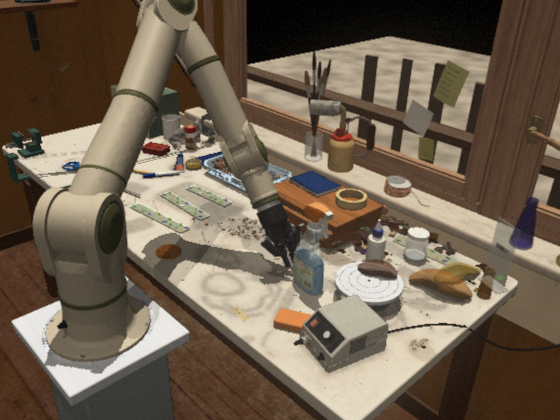

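The bottle stands upright at (310,260), beside the wheel and past the chest's right end. Now I back off and go to the handle.

```bash
python3 -m handwheel '[[[0,0,0],[0.3,0,-0.23],-0.6],[[0,0,0],[0.48,0,-0.37],-0.6],[[0,0,0],[0.48,0,-0.37],-0.41],[[0,0,0],[0.48,0,-0.37],-0.41]]'| grep -E "pos|force"
python3 -m handwheel '[[[0,0,0],[-0.6,0,-0.79],-0.41],[[0,0.6,0],[-0.6,0,-0.79],-0.41],[[0,1,0],[-0.6,0,-0.79],-0.41],[[0,1,0],[-0.6,0,-0.79],-0.41],[[0,1,0],[-0.6,0,-0.79],-0.41],[[0,1,0],[-0.6,0,-0.79],-0.41],[[0,1,0],[-0.6,0,-0.79],-0.41]]'| grep -E "pos|force"
python3 -c "
from h import *
go([.626,.012,.14],[180,0,87.6])"
```

```text
tool_pos: [0.4924, -0.1029, 0.0336]
wrist_force: [-0.0, -0.6, 0.7]
finger_force: 0.0
tool_pos: [0.4912, -0.1071, 0.1342]
wrist_force: [-0.8, -0.8, -1.0]
finger_force: 0.0
t 10.52 pos [ 0.4912 -0.1071  0.1342] [179.9   7.3  89.8] F [-0.8 -0.8 -1. ] w 0.0254 -> turn [0.009 0.245 0.072] shift [ 1.179  1.343 -0.208]
```

```bash
python3 -m handwheel '[[[0,0.24,0.07],[0.59,0.67,-0.3],-0.41],[[0,0.24,0.07],[0.59,0.67,-0.3],-0.41],[[0,0.24,0.07],[0.59,0.67,-0.3],-0.41],[[0,0.24,0.07],[0.59,0.67,-0.3],-0.41]]'| grep -E "pos|force"
python3 - <<'E'
from h import *
go([.626,.012,.15],[180,0,87.6])
p,d,c=grab('top');hsv=cv2.cvtColor(p,cv2.COLOR_RGB2HSV).astype(int)
E
```

```text
tool_pos: [0.5611, -0.0427, 0.1555]
wrist_force: [-0.4, -0.0, -0.2]
finger_force: 0.0
t 10.85 pos [ 0.5611 -0.0427  0.1555] [179.7   0.2  87.8] F [-0.4 -0.  -0.2] w 0.0252 -> turn [0.01  0.008 0.006] shift [0.572 0.627 0.055]
```

```bash
python3 -m handwheel '[[[0,0,0],[0.57,0.63,0.05],-0.41],[[0,0,0],[0.57,0.63,0.05],-0.41],[[0,0,0],[0.57,0.63,0.05],-0.41]]'| grep -E "pos|force"
python3 - <<'E'
from h import *
go([.626,.012,.03],[180,0,87.6])
p,d,c=grab('wrist','w1');X=cloud(d,c)
h=X[...,2];m=(abs(h-.047)<.012)&(abs(X[...,1])<.07)&(abs(X[...,0]-.626)<.04)
q=X[m]; print(m.sum(),np.median(q,0) if m.sum() else 0)
for y in np.arange(-.05,.08,.02):
    s=q[abs(q[:,1]-y)<.01]; print(round(y,2),len(s),np.percentile(s[:,0],[5,50,95]).round(4) if len(s) else '')
E
```

```text
tool_pos: [0.6276, 0.0188, 0.1489]
wrist_force: [0.5, 1.4, 1.4]
finger_force: 0.0
t 11.15 pos [0.6276 0.0188 0.1489] [179.7   0.2  88.3] F [0.5 1.4 1.4] w 0.0254 -> turn [0.01  0.006 0.023] shift [-0.065 -0.02   1.189]
3671 [0.63174231 0.03613381 0.04885776]
-0.05 75 [0.619  0.624  0.6283]
-0.03 486 [0.6201 0.6282 0.6458]
-0.01 395 [0.6206 0.6268 0.6604]
0.01 440 [0.6214 0.6279 0.6612]
0.03 650 [0.6225 0.6313 0.662 ]
0.05 1226 [0.624  0.6444 0.6625]
0.07 399 [0.624  0.6341 0.6634]
```

View pics/w1.png

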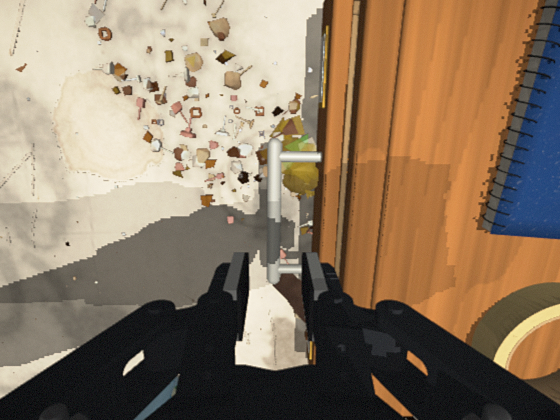

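The wrist view shows the handle bar at column ~274, rows 140–280. It lies between the fingers, with a coloured glass nugget on the bench behind its far end. Descending.

```bash
python3 -m handwheel '[[[0,0,0],[-0.1,-0.01,0.4],-0.41],[[0,0,0],[-0.1,-0.01,0.8],-0.41],[[0,0,0],[-0.1,-0.01,0.9],-0.41],[[0,0,0],[-0.1,-0.01,0.9],-0.41]]'| grep -E "pos|force"
python3 -m handwheel '[[[0,0,0],[0,0,0.1],-0.41],[[0,0,0],[0,0,0.2],-0.41],[[0,0,0],[0,0,0.28],-0.41],[[0,0,0],[0,0,0.28],-1],[[0,0,0],[0,0,0.28],-1],[[0,0,0],[0,0,0.28],-1],[[0,0,0],[0,0,0.28],-1],[[0,0,0],[0,0,0.28],-1]]'
python3 -c "
from h import *
go([.626,.012,.03],[180,0,87.6])"
```

```text
tool_pos: [0.6192, 0.0021, 0.0567]
wrist_force: [0.0, -0.6, 0.8]
finger_force: 0.0
t: 12.2
tool_pos: [0.6228, 0.0031, 0.0318]
tool_rot: [179.9, 0.3, 88.0]
wrist_force: [1.6, 0.3, -7.8]
width: 0.0087
finger_force: 58.3
t 12.20 pos [0.6228 0.0031 0.0318] [179.9   0.3  88. ] F [ 1.6  0.3 -7.8] w 0.0087 -> turn [0.005 0.01  0.013] shift [0.09  0.029 0.017]
```

```bash
python3 -m handwheel '[[[0,0,0],[0,-0.04,0],-1],[[0,0,0],[0,-0.12,0],-1],[[0,0,0],[0,-0.22,0],-1],[[0,0,0],[0,-0.32,0],-1],[[0,0,0],[0,-0.42,0],-1],[[0,0,0],[0,-0.52,0],-1],[[0,0,0],[0,-0.62,0],-1],[[0,0,0],[0,-0.72,0],-1],[[0,0,0],[0,-0.82,0],-1],[[0,0,0],[0,-0.92,0],-1],[[0,0,0],[0,-0.97,0],-1],[[0,0,0],[0,-0.97,0],-1]]'
python3 -m handwheel '[[[0,0,0],[0,-0.08,0],-1],[[0,0,0],[0,-0.18,0],-1],[[0,0,0],[0,-0.28,0],-1],[[0,0,0],[0,-0.38,0],-1],[[0,0,0],[0,-0.48,0],-1],[[0,0,0],[0,-0.58,0],-1],[[0,0,0],[0,-0.68,0],-1],[[0,0,0],[0,-0.78,0],-1],[[0,0,0],[0,-0.88,0],-1],[[0,0,0],[0,-0.96,0],-1],[[0,0,0],[0,-1,0],-1],[[0,0,0],[0,-1,0],-1]]'
```

```text
t: 13.2
tool_pos: [0.5235, 0.0072, 0.0317]
tool_rot: [180.0, 0.3, 88.1]
wrist_force: [-0.4, 5.6, -6.3]
width: 0.0086
finger_force: 59.1
t: 14.2
tool_pos: [0.4301, 0.0111, 0.0318]
tool_rot: [179.5, 0.1, 88.0]
wrist_force: [25.4, 2.5, -21.9]
width: 0.0084
finger_force: 61.3
```

```bash
python3 -m handwheel '[[[0,0,0],[0,0.04,0],-1],[[0,0,0],[0,0.04,0],-0.4],[[0,0,0],[0,0.04,0],-0.4],[[0,0,0],[0,0.04,0],-0.4],[[0,0,0],[0,0.04,0],-0.4]]'
python3 -m handwheel '[[[0,0,0],[0,0,-0.3],-0.4],[[0,0,0],[0,0,-0.7],-0.4],[[0,0,0],[0,0,-1],-0.4],[[0,0,0],[0,0,-1],-0.4]]' |grep pos
python3 -m handwheel '[[[0,0,0],[0.3,0,-0.3],-0.4],[[0,0,0],[0.7,0,-0.7],-0.4],[[0,0,0],[1,0,-1],-0.4],[[0,0,0],[1,0,-1],-0.4]]'|grep pos
python3 -m handwheel '[[[0,0,0],[0.3,0,0],0],[[0,0,0],[0.7,0,0],0],[[0,0,0],[1,0,0],0],[[0,0,0],[1,0,0],0]]'|grep pos
python3 - <<'E'
from h import *
go([.606,.3768,.2])
p,d,c=grab('top','t4');X=cloud(d,c);np.savez('t4.npz',p=p,d=d,X=X)
strips(p,c)
cv2.imwrite('pics/t4c.png',cv2.resize(p[130:260,150:410,::-1],None,fx=3,fy=3,interpolation=cv2.INTER_CUBIC))
h=X[...,2]
# along chest axis profile
for x in np.arange(.40,.70,.008):
    m=(abs(X[...,0]-x)<.004)&(abs(X[...,1]-.0)<.03); print(round(x,3),round(float(np.median(h[m])),3),end='; ')
E
```

```text
t: 14.62
tool_pos: [0.4294, 0.0093, 0.0316]
tool_rot: [179.9, 0.3, 88.0]
wrist_force: [0.3, -0.2, 0.2]
width: 0.0258
finger_force: 0.0
tool_pos: [0.4308, 0.0101, 0.1356]
tool_pos: [0.4337, 0.1148, 0.2342]
tool_pos: [0.4362, 0.2169, 0.2308]
t 15.62 pos [0.4362 0.2169 0.2308] [1.798e+02 1.000e-01 8.830e+01] F [-0.   0.2 -0.4] w 0.0425 -> turn [0. 0. 0.] shift [1.648 1.649 0.312]
strip c [0.6062 0.3768] len 199 wid 42 yaw 6.1
0.4 0.0; 0.408 -0.0; 0.416 -0.001; 0.424 0.009; 0.432 0.051; 0.44 0.001; 0.448 0.001; 0.456 0.001; 0.464 0.045; 0.472 0.062; 0.48 0.061; 0.488 0.02; 0.496 0.02; 0.504 0.02; 0.512 0.02; 0.52 0.02; 0.528 0.021; 0.536 0.02; 0.544 0.021; 0.552 0.02; 0.56 0.02; 0.568 0.021; 0.576 0.02; 0.584 0.02; 0.592 0.021; 0.6 0.02; 0.608 0.021; 0.616 0.021; 0.624 0.02; 0.632 0.021; 0.64 0.02; 0.648 0.021; 0.656 0.022; 0.664 0.053; 0.672 0.077; 0.68 0.08; 0.688 0.081; 0.696 0.082;
```

View pics/t4c.png

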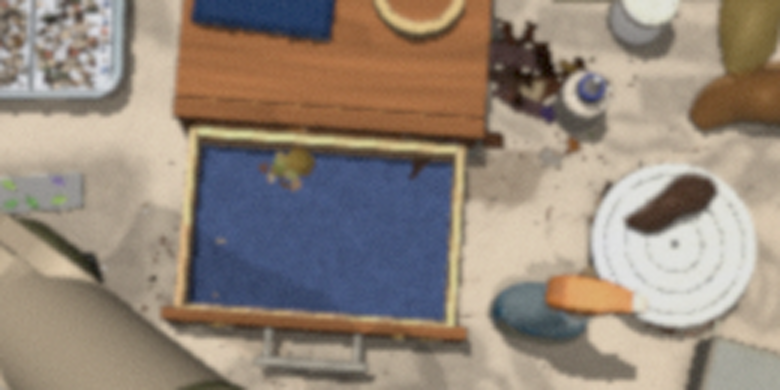

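The drawer is fully out: the gap at its back wall is at crop (320,150) and the blue floor is clear, apart from some litter at crop (290,165). I'll lay the strips forward of the litter and the drop at the back right. Next is the long strip from near, and the drawer's rims.

```bash
python3 -m handwheel '[[[0,0,0.1],[0.5,-0.25,-0.5],0],[[0,0,0.1],[0.7,-0.46,-1],0],[[0,0,0.1],[0.7,-0.46,-1],0],[[0,0,0.1],[0.7,-0.46,-1],0]]'|grep pos
python3 - <<'E'
from h import *
go([.39,.357,.2])
p,d,c=grab('wrist','w2')
strips(p,c,ylim=(0,1),xlim=(0,1))
z=np.load('t4.npz');p,X=z['p'],z['X'];ct=optics.get_calibration('top')
hsv=cv2.cvtColor(p,cv2.COLOR_RGB2HSV).astype(int)
b=(hsv[...,0]>95)&(hsv[...,0]<130)&(hsv[...,1]>70)&(abs(X[...,2]-.02)<.012)&(X[...,0]<.68)&(abs(X[...,1]-.01)<.2)
b=cv2.morphologyEx(b.astype(np.uint8),cv2.MORPH_CLOSE,np.ones((7,7)))
n,l,s,cc=cv2.connectedComponentsWithStats(b);i=1+s[1:,4].argmax()
yx=np.argwhere(l==i)[:,::-1];q=ray(yx,ct,.02)[:,:2]*1000
r0=cv2.minAreaRect(q.astype(np.float32));print('floor blue',r0)
m=(abs(X[...,0]-.645)<.025)&(abs(X[...,1]-.06)<.03);print('nugget z',np.percentile(X[m][:,2],[50,90,99]))
# rims: z~.061 pixels left/right of the floor
m=(abs(X[...,2]-.061)<.006)&(X[...,0]>.5)&(X[...,0]<.65)&(X[...,1]>-.2)&(X[...,1]<.2)
for x in (.51,.54,.57,.6,.63):
    s=X[m&(abs(X[...,0]-x)<.008)][:,1];print(x,'L',np.round([s[s>.05].min(),s[s>.05].max()],3),'R',np.round([s[s<-.05].min(),s[s<-.05].max()],3))
E
```

```text
tool_pos: [0.3911, 0.2868, 0.3344]
t 16.00 pos [0.3911 0.2868 0.3344] [179.6   0.   85.2] F [ 0.4  1.1 -0.4] w 0.0423 -> turn [0. 0. 0.] shift [ 0.699 -0.08   1.343]
strip c [0.3906 0.3547] len 259 wid 41 yaw 7.2
strip c [0.4993 0.3686] len 236 wid 42 yaw 0.2
strip c [0.6048 0.375 ] len 200 wid 42 yaw 6.2
floor blue ((574.5093383789062, 16.77820587158203), (270.4740905761719, 169.12924194335938), 87.62709045410156)
nugget z [0.02703377 0.05821341 0.06554862]
0.51 L [0.16  0.166] R [-0.172 -0.118]
0.54 L [0.158 0.165] R [-0.127 -0.121]
0.57 L [0.157 0.163] R [-0.127 -0.12 ]
0.6 L [0.155 0.162] R [-0.129 -0.123]
0.63 L [0.153 0.16 ] R [-0.129 -0.123]
```

View pics/w2.png

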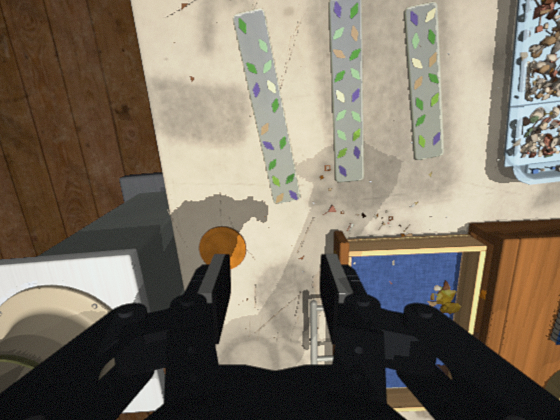

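The wrist view shows all three strips clear: long at (265,105), mid at (347,90), short at (424,80). The drawer is lower right, with the litter piece at (445,298). I go down on the long strip.

```bash
python3 -m handwheel '[[[0,0,-0.2],[0.4,-0.04,0.5],0.22],[[0,0,-0.4],[0.68,-0.06,1],0.22],[[0,0,-0.4],[0.68,-0.06,1],0.22],[[0,0,-0.4],[0.68,-0.06,1],0.22]]'|grep pos
python3 -c "
from h import *
go([.3906,.3547,.06],[180,0,97.2])"
```

```text
tool_pos: [0.3913, 0.3497, 0.2229]
t 16.38 pos [0.3913 0.3497 0.2229] [-179.7    0.5   97.1] F [-0.2  0.4 -1. ] w 0.0523 -> turn [-0.012  0.017 -0.003] shift [0.065 0.009 1.628]
```

```bash
python3 -m handwheel '[[[0,0,0],[0.03,0,0.4],0.22],[[0,0,0],[0.05,0,0.8],0.22],[[0,0,0],[0.05,0,0.9],0.22],[[0,0,0],[0.05,0,0.9],0.22]]'|grep pos
python3 -m handwheel '[[[0,0,0],[0,0,0.3],0.22],[[0,0,0],[0,0,0.7],0.22],[[0,0,0],[0,0,0.73],0.22],[[0,0,0],[0,0,0.73],0.22]]'|grep pos
python3 - <<'E'
from h import *
go([.3906,.3547,.0],[180,0,97.2])
p,d,c=grab('wrist','w3')
strips(p,c,ylim=(0,1),xlim=(0,1))
E
```

```text
tool_pos: [0.3917, 0.3521, 0.1368]
tool_pos: [0.3927, 0.3538, 0.0667]
t 17.05 pos [0.3927 0.3538 0.0667] [180.    0.4  97. ] F [ 0.1 -0.3  0.6] w 0.0523 -> turn [ 0.001  0.015 -0.007] shift [ 0.017 -0.02   0.667]
strip c [0.3899 0.3598] len 248 wid 41 yaw 7.1
strip c [0.4987 0.3935] len 191 wid 41 yaw 0.4
```

View pics/w3.png

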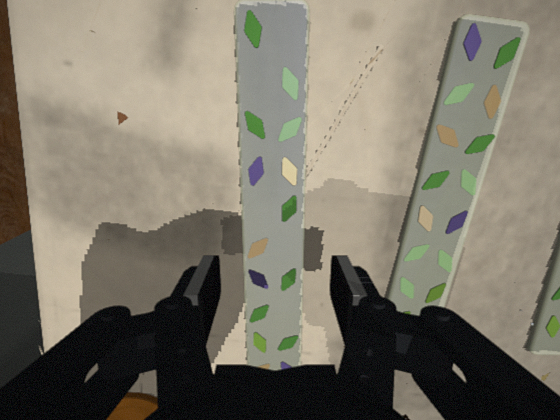

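The long strip runs vertically at columns 237–305, centred between the fingers. Descend and grip.

```bash
python3 -m handwheel '[[[0,0,0],[0.01,-0.02,0.3],0.22],[[0,0,0],[0.01,-0.02,0.5],0.22],[[0,0,0],[0.01,-0.02,0.6],0.22],[[0,0,0],[0.01,-0.02,0.63],0.22],[[0,0,0],[0.01,-0.02,0.66],0.22],[[0,0,0],[0.01,-0.02,0.66],-1],[[0,0,0],[0.01,-0.02,0.66],-1],[[0,0,0],[0.01,-0.02,0.66],-1],[[0,0,0],[0.01,-0.02,0.66],-1],[[0,0,0],[0.01,-0.02,0.66],-1]]'
```

```text
t: 17.93
tool_pos: [0.3912, 0.3556, 0.002]
tool_rot: [179.8, 0.3, 97.0]
wrist_force: [-0.7, 0.4, 5.0]
width: 0.039
finger_force: 59.6
```

```bash
python3 -m handwheel '[[[0,0,0],[0,0,-0.1],-1],[[0,0,0],[0,0,-0.3],-1],[[0,0,0],[0,0,-0.6],-1],[[0,0,0],[0,0,-0.9],-1],[[0,0,0],[0,0,-1],-1],[[0,0,0],[0,0,-1],-1]]'
python3 -m handwheel '[[[0,0,0],[0,0,-0.2],-1],[[0,0,0.05],[-0.2,0,-0.4],-1],[[0,0,0.1],[-0.4,0.1,-0.6],-1],[[0,0,0.15],[-0.6,0.2,-0.6],-1],[[0,0,0.2],[-0.8,0.3,-0.6],-1],[[0,0,0.32],[-1,0.4,-0.6],-1],[[0,0,0.32],[-1,0.4,-0.6],-1]]'|grep -E "pos|width"
python3 -c "
from h import *
go([.543,.019,.15],[180,0,87.6])"
```

```text
t: 18.43
tool_pos: [0.3918, 0.3564, 0.1036]
tool_rot: [179.7, 0.1, 96.9]
wrist_force: [0.0, -0.3, -1.4]
width: 0.0394
finger_force: 60.6
tool_pos: [0.4443, 0.2567, 0.1599]
width: 0.0389
t 19.02 pos [0.4443 0.2567 0.1599] [179.9   0.5  86.9] F [ 0.7 -0.3 -0.7] w 0.0389 -> turn [ 0.005  0.017 -0.024] shift [-2.318  1.115  0.122]
```

```bash
python3 -m handwheel '[[[0,0,0],[-0.2,0.1,0],-1],[[0,0,-0.02],[-0.5,0.25,0],-1],[[0,0,-0.02],[-0.77,0.37,0],-1],[[0,0,-0.02],[-0.77,0.37,0],-1]]'|grep -E "pos|width"
python3 -m handwheel '[[[0,0,0],[-0.2,0.1,0],-1],[[0,0,0],[-0.5,0.25,0],-1],[[0,0,0],[-0.77,0.37,0],-1],[[0,0,0],[-0.77,0.37,0],-1]]'|grep -E "pos|width"
python3 -m handwheel '[[[0,0,0],[-0.2,0.1,0],-1],[[0,0,0],[-0.5,0.25,0],-1],[[0,0,0],[-0.77,0.37,0],-1],[[0,0,0],[-0.77,0.37,0],-1],[[0,0,0],[-0.77,0.37,0],-1]]'|grep -E "pos|width"
python3 - <<'E'
from h import *
go([.543,.019,.10],[180,0,87.6])
p,d,c=grab('top','t5');X=cloud(d,c)
h=X[...,2]
m=(h>.1)&(h<.25)&(abs(X[...,0]-.54)<.05)&(abs(X[...,1])<.2)
# rims L/R and strip ends
hsv=cv2.cvtColor(p,cv2.COLOR_RGB2HSV).astype(int)
g=(hsv[...,1]<40)&(hsv[...,2]>100)&m
ys=X[g];print(g.sum(),'strip z',np.median(ys[:,2]) if g.sum() else 0,'y',ys[:,1].min(),ys[:,1].max(),'x',np.percentile(ys[:,0],[2,98]))
p,d,c=grab('wrist','w5')
cv2.imwrite('pics/both5.png',np.hstack([cv2.resize(cv2.imread('pics/t5.png')[130:260,180:340],None,fx=2.4,fy=2.4),cv2.resize(cv2.imread('pics/w5.png'),(416,312))]))
E
```

```text
tool_pos: [0.477, 0.1766, 0.16]
width: 0.0385
tool_pos: [0.5112, 0.0986, 0.1606]
width: 0.0392
tool_pos: [0.5441, 0.0249, 0.1614]
width: 0.0385
t 20.10 pos [0.5441 0.0249 0.1614] [179.9   0.3  87.8] F [-0.4 -0.1 -0.8] w 0.0385 -> turn [0.002 0.011 0.007] shift [-0.056 -0.01   0.615]
316 strip z 0.16536612495065572 y -0.19986374393281073 0.1578118499076026 x [0.49498355 0.56436439]
```

View pics/both5.png

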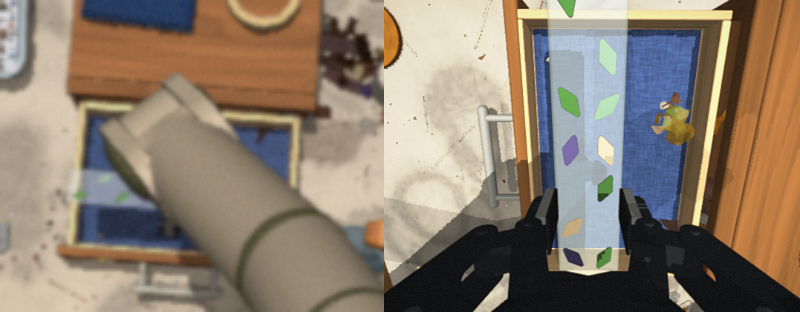

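The wrist half shows the strip held lengthwise over the drawer's front half. It is parallel to the rims, clear of the litter at (675,125). Lowering.

```bash
python3 -m handwheel '[[[0,0,0],[-0.056,-0.01,0.3],-1],[[0,0,0],[-0.056,-0.01,0.6],-1],[[0,0,0],[-0.056,-0.01,0.8],-1],[[0,0,0],[-0.056,-0.01,0.8],-1],[[0,0,0],[-0.056,-0.01,0.8],-1]]'|grep -E "pos|force|wid"
python3 -c "
from h import *
go([.543,.019,.0235],[180,0,87.6])"
```

```text
tool_pos: [0.5424, 0.0222, 0.0821]
wrist_force: [0.9, 0.2, -1.4]
width: 0.0388
finger_force: 60.8
t 20.62 pos [0.5424 0.0222 0.0821] [180.    0.3  88.1] F [ 0.9  0.2 -1.4] w 0.0388 -> turn [0.001 0.009 0.018] shift [-0.029  0.007  0.586]
```

```bash
python3 -m handwheel '[[[0,0,0],[-0.04,0,0.2],-1],[[0,0,0],[-0.04,0,0.3],-1],[[0,0,0],[-0.04,0,0.4],-1],[[0,0,0],[-0.04,0,0.48],-1],[[0,0,0],[-0.04,0,0.53],-1],[[0,0,0],[-0.04,0,0.58],-1],[[0,0,0],[-0.04,0,0.58],-1]]'|grep -E "pos|force|wid"
python3 -m handwheel '[[[0,0,0],[0,0,0],0.2],[[0,0,0],[0,0,0],0.2],[[0,0,0],[0,0,0],0.2],[[0,0,0],[0,0,-0.1],0.2],[[0,0,0],[0,0,-0.3],0.2],[[0,0,0],[0,0,-0.7],0.2],[[0,0,0],[0,0,-1],0.2],[[0,0,0],[0,0,-1],0.2]]'|grep -E "pos|force|wid"
python3 -m handwheel '[[[0,0,0],[0.4,0,-0.3],0.2],[[0,0,0],[0.7,0,-0.6],0.2],[[0,0,0],[1,0,-1],0.2],[[0,0,0],[1,0,-1],0.2]]'|grep -E "pos"
python3 -m handwheel '[[[0,0,0],[0.4,0,-0.1],0.2],[[0,0,0],[0.7,-0.1,-0.2],0.2],[[0,0,0],[1,-0.1,-0.3],0.2],[[0,0,0],[1,-0.1,-0.3],0.2]]'|grep -E "pos"
python3 - <<'E'
from h import *
go([.4993,.3686,.20],[180,0,90.4])
p,d,c=grab('wrist','w6')
strips(p,c,ylim=(.2,1),xlim=(0,1))
strips(p,c,z=.027,ylim=(-.2,.1),xlim=(0,1))
E
```

```text
tool_pos: [0.543, 0.0164, 0.024]
wrist_force: [-0.4, -0.1, -0.5]
width: 0.0386
finger_force: 60.8
tool_pos: [0.5453, 0.0174, 0.1304]
wrist_force: [0.7, 0.0, -0.4]
width: 0.0514
finger_force: 0.0
tool_pos: [0.5468, 0.1222, 0.229]
tool_pos: [0.5388, 0.2251, 0.2569]
t 22.53 pos [0.5388 0.2251 0.2569] [179.7  -0.   88.4] F [0.1 1.5 0.3] w 0.0510 -> turn [ 0.012 -0.001 -0.067] shift [ 1.423 -0.439  0.568]
strip c [0.5006 0.3312] len 161 wid 41 yaw 0.5
strip c [0.5697 0.3356] len 154 wid 42 yaw 6.3
```

View pics/w6.png

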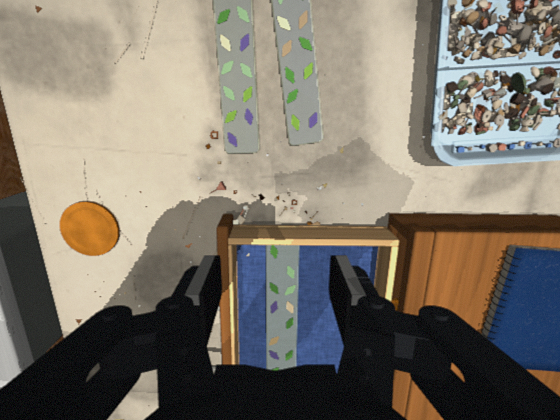

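The long strip lies on the drawer floor at columns 265–298. The short strip has been knocked about 35 mm toward the middle one (290,60). I measure again from higher up.

```bash
python3 -m handwheel '[[[0,0,-0.05],[0.4,-0.2,-0.4],0.2],[[0,0,-0.05],[0.75,-0.25,-0.8],0.2],[[0,0,-0.05],[0.75,-0.25,-0.8],0.2],[[0,0,-0.05],[0.75,-0.25,-0.8],0.2]]'|grep -E "pos"
python3 - <<'E'
from h import *
p,d,c=grab('wrist','w7')
strips(p,c,ylim=(.2,1),xlim=(0,1))
go([.4993,.3686,.20],[180,0,90.4])
E
```

```text
tool_pos: [0.5163, 0.2989, 0.3381]
strip c [0.5002 0.3702] len 237 wid 41 yaw 0.3
strip c [0.5674 0.3583] len 198 wid 42 yaw 6.1
t 22.97 pos [0.5168 0.2958 0.3355] [179.7   0.2  89.6] F [ 0.4 -0.4 -0.8] w 0.0512 -> turn [ 0.011  0.005 -0.025] shift [ 0.73  -0.187  1.352]
```

```bash
python3 -m handwheel '[[[0,0,-0.02],[0.3,-0.1,0.4],0.13],[[0,0,-0.02],[0.64,-0.18,0.8],0.13],[[0,0,-0.02],[0.64,-0.18,1],0.13],[[0,0,-0.02],[0.64,-0.18,1],0.13]]'|grep -E "pos"
python3 -m handwheel '[[[0,0,0],[0,0,0.4],0.13],[[0,0,0],[0,0,0.8],0.13],[[0,0,0],[0,0,1],0.13],[[0,0,0],[0,0,1],0.13]]'|grep -E "pos"
python3 -m handwheel '[[[0,0,0],[0,0,0.4],0.13],[[0,0,0],[0,0,0.65],0.13],[[0,0,0],[0,0,0.65],0.13]]'|grep -E "pos"
python3 - <<'E'
from h import *
p,d,c=grab('wrist','w8')
strips(p,c,ylim=(.2,1),xlim=(0,1))
go([.5002,.360,0],[180,0,90.4])
E
```

```text
tool_pos: [0.4968, 0.3557, 0.2257]
tool_pos: [0.4994, 0.3524, 0.1284]
tool_pos: [0.5, 0.3536, 0.0651]
strip c [0.4999 0.3676] len 231 wid 42 yaw 0.4
strip c [0.565  0.3714] len 173 wid 41 yaw 6.4
t 23.93 pos [0.5005 0.3547 0.0673] [180.    0.5  90. ] F [-0.1 -0.2  1.1] w 0.0482 -> turn [ 0.001  0.015 -0.012] shift [ 0.058 -0.003  0.673]
```

```bash
python3 -m handwheel '[[[0,0,0],[0,0,0.3],0.13],[[0,0,0],[0,0,0.5],0.13],[[0,0,0],[0,0,0.6],0.13],[[0,0,0],[0,0,0.63],0.13],[[0,0,0],[0,0,0.66],0.13],[[0,0,0],[0,0,0.66],-1],[[0,0,0],[0,0,0.66],-1],[[0,0,0],[0,0,0.66],-1],[[0,0,0],[0,0,0.66],-1],[[0,0,0],[0,0,0.66],-1]]'
python3 -m handwheel '[[[0,0,0],[0,0,-0.1],-1],[[0,0,0],[0,0,-0.3],-1],[[0,0,0],[0,0,-0.6],-1],[[0,0,0],[0,0,-0.9],-1],[[0,0,0],[0,0,-1],-1],[[0,0,0],[0,0,-1],-1]]' | grep -E "pos|wid|for"
python3 -m handwheel '[[[0,0,0],[0,0,-0.2],-1],[[0,0,0],[-0.2,0,-0.4],-1],[[0,0,0.08],[-0.4,0.05,-0.6],-1],[[0,0,0.08],[-0.6,0.1,-0.6],-1],[[0,0,0.08],[-0.8,0.13,-0.6],-1],[[0,0,0.08],[-1,0.14,-0.6],-1],[[0,0,0.08],[-1,0.14,-0.6],-1]]'|grep -E "pos|width"
python3 -c "
from h import *
go([.543,.004,.155],[180,0,87.6])"
```

```text
t: 24.77
tool_pos: [0.5012, 0.3567, 0.0034]
tool_rot: [179.8, 0.3, 90.1]
wrist_force: [-0.3, -0.8, 7.3]
width: 0.0379
finger_force: 60.0
tool_pos: [0.5015, 0.3579, 0.1053]
wrist_force: [0.3, 0.1, -1.9]
width: 0.0375
finger_force: 60.3
tool_pos: [0.5144, 0.2516, 0.1608]
width: 0.0377
t 25.85 pos [0.5144 0.2516 0.1608] [179.9   0.6  87.4] F [ 0.6 -1.8 -1.6] w 0.0377 -> turn [ 0.002  0.019 -0.005] shift [-2.46   0.396  0.083]
```

```bash
python3 -m handwheel '[[[0,0,0],[-0.2,0.05,0],-1],[[0,0,0],[-0.5,0.1,0],-1],[[0,0,0],[-0.81,0.13,0],-1],[[0,0,0],[-0.81,0.13,0],-1]]'|grep -E "pos|width"
python3 -m handwheel '[[[0,0,0],[-0.2,0.05,0],-1],[[0,0,0],[-0.5,0.1,0],-1],[[0,0,0],[-0.81,0.13,0],-1],[[0,0,0],[-0.81,0.13,0],-1]]'|grep -E "pos|width"
python3 -m handwheel '[[[0,0,0],[-0.2,0.05,0],-1],[[0,0,0],[-0.5,0.1,0],-1],[[0,0,0],[-0.81,0.13,0],-1],[[0,0,0],[-0.81,0.13,0],-1],[[0,0,0],[-0.81,0.13,0],-1]]'|grep -E "pos|width"
python3 -c "
from h import *
go([.543,.006,.075],[180,0,87.6])"
```

```text
tool_pos: [0.5238, 0.1686, 0.161]
width: 0.0378
tool_pos: [0.5333, 0.0874, 0.1615]
width: 0.0377
tool_pos: [0.5431, 0.011, 0.1627]
width: 0.0378
t 26.93 pos [0.5431 0.011  0.1627] [179.9   0.3  87.5] F [ 0.  -0.  -1.8] w 0.0378 -> turn [ 0.002  0.011 -0.004] shift [-0.045  0.     0.877]
```

```bash
python3 -m handwheel '[[[0,0,0],[-0.05,0,0.3],-1],[[0,0,0],[-0.05,0,0.6],-1],[[0,0,0],[-0.05,0,0.8],-1],[[0,0,0],[-0.05,0,0.8],-1],[[0,0,0],[-0.05,0,0.8],-1]]'|grep -E "pos|force|wid"
python3 -m handwheel '[[[0,0,0],[0,0,0.1],-1],[[0,0,0],[0,0,0.2],-1],[[0,0,0],[0,0,0.3],-1],[[0,0,0],[0,0,0.38],-1],[[0,0,0],[0,0,0.44],-1],[[0,0,0],[0,0,0.5],-1],[[0,0,0],[0,0,0.5],-1]]'|grep -E "pos|force|wid"
python3 -c "
from h import *
go([.543,.006,.032],[180,0,87.6])"
```

```text
tool_pos: [0.5428, 0.0091, 0.0829]
wrist_force: [0.4, -0.7, -1.1]
width: 0.0379
finger_force: 60.5
tool_pos: [0.5431, 0.0071, 0.0325]
wrist_force: [-0.3, -1.1, -0.8]
width: 0.0378
finger_force: 60.5
t 27.93 pos [0.5431 0.0071 0.0325] [179.9   0.3  87.7] F [-0.3 -1.1 -0.8] w 0.0378 -> turn [0.003 0.01  0.004] shift [-0.011 -0.001  0.005]
```

Now I release and go to view the short strip.

```bash
python3 -m handwheel '[[[0,0,0],[0,0,0],0.2],[[0,0,0],[0,0,0],0.2],[[0,0,0],[0,0,0],0.2],[[0,0,0],[0,0,-0.1],0.2],[[0,0,0],[0,0,-0.3],0.2],[[0,0,0],[0,0,-0.7],0.2],[[0,0,0],[0,0,-1],0.2],[[0,0,0],[0,0,-1],0.2]]'|grep -E "pos|force|wid"
python3 -m handwheel '[[[0,0,0],[0.4,0,-0.3],0.2],[[0,0,0],[0.7,0,-0.6],0.2],[[0,0,0],[1,0,-1],0.2],[[0,0,0],[1,0,-1],0.2]]'|grep -E "pos"
python3 -m handwheel '[[[0,0,0],[0.4,0,-0.1],0.2],[[0,0,0],[0.7,0,-0.6],0.2],[[0,0,0],[1,0,-0.9],0.2],[[0,0,0],[1,0,-0.9],0.2]]'|grep -E "pos"
python3 -m handwheel '[[[0,0,0],[0.4,0.1,0],0.2],[[0,0,0],[0.7,0.2,0],0.2],[[0,0,0],[0.9,0.25,0],0.2],[[0,0,0],[0.9,0.25,0],0.2]]'|grep -E "pos"
python3 - <<'E'
from h import *
p,d,c=grab('wrist','w9')
strips(p,c,ylim=(.2,1),xlim=(0,1)); strips(p,c,z=.034,ylim=(-.2,.1),xlim=(0,1))
go([.5674,.3583,.20],[180,0,96.2])
E
```

```text
tool_pos: [0.5457, 0.0084, 0.1396]
wrist_force: [0.8, -0.1, 1.1]
width: 0.0509
finger_force: 0.0
tool_pos: [0.5477, 0.1132, 0.2381]
tool_pos: [0.5506, 0.2136, 0.3279]
tool_pos: [0.5788, 0.3022, 0.3229]
strip c [0.5675 0.3584] len 198 wid 42 yaw 6.2
strip c [0.1644 0.0854] len 196 wid 43 yaw -1.2
t 29.65 pos [0.5786 0.2997 0.3226] [179.9   0.2  87.9] F [-0.3 -0.4 -1.3] w 0.0513 -> turn [ 0.003  0.007 -0.277] shift [ 0.586 -0.136  1.223]
```

View pics/w9.png

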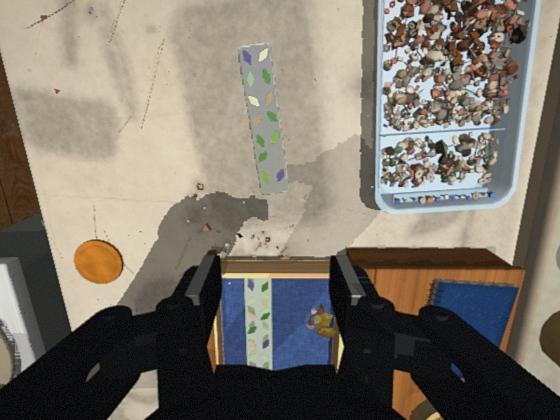

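The two strips are stacked in the drawer (258,320). The short strip lies alone at (263,118). Now I pick it up.

```bash
python3 -m handwheel '[[[0,0,-0.14],[0.3,-0.1,0.4],0.2],[[0,0,-0.28],[0.58,-0.13,0.8],0.2],[[0,0,-0.28],[0.58,-0.13,1],0.2],[[0,0,-0.28],[0.58,-0.13,1],0.2]]'|grep -E "pos"
python3 -m handwheel '[[[0,0,0],[0,0,0.4],0.2],[[0,0,0],[0,0,0.8],0.2],[[0,0,0],[0,0,1],0.2],[[0,0,0],[0,0,1],0.2]]'|grep -E "pos"
python3 -m handwheel '[[[0,0,0],[0,0,0.4],0.2],[[0,0,0],[0,0,0.53],0.2],[[0,0,0],[0,0,0.53],0.2]]'|grep -E "pos"
python3 - <<'E'
from h import *
p,d,c=grab('wrist','w10')
strips(p,c,ylim=(.2,1),xlim=(0,1))
go([.5675,.3584,0],[180,0,96.2])
E
```

```text
tool_pos: [0.5659, 0.3541, 0.2161]
tool_pos: [0.5685, 0.351, 0.1188]
tool_pos: [0.5693, 0.3525, 0.068]
strip c [0.5673 0.3592] len 197 wid 42 yaw 6.1
strip c [0.7309 0.3554] len 175 wid 59 yaw 20.5
t 30.62 pos [0.5698 0.3536 0.0697] [179.9   0.4  96. ] F [0.2 0.4 0.2] w 0.0513 -> turn [ 0.002  0.013 -0.005] shift [ 0.055 -0.018  0.697]
```

```bash
python3 -m handwheel '[[[0,0,0],[0.03,-0.02,0.3],0.2],[[0,0,0],[0.03,-0.02,0.5],0.2],[[0,0,0],[0.03,-0.02,0.6],0.2],[[0,0,0],[0.03,-0.02,0.65],0.2],[[0,0,0],[0.03,-0.02,0.69],0.2],[[0,0,0],[0.03,-0.02,0.69],-1],[[0,0,0],[0.03,-0.02,0.69],-1],[[0,0,0],[0.03,-0.02,0.69],-1],[[0,0,0],[0.03,-0.02,0.69],-1],[[0,0,0],[0.03,-0.02,0.69],-1]]'
python3 -m handwheel '[[[0,0,0],[0,0,-0.1],-1],[[0,0,0],[0,0,-0.3],-1],[[0,0,0],[0,0,-0.6],-1],[[0,0,0],[0,0,-0.9],-1],[[0,0,0],[0,0,-1],-1],[[0,0,0],[0,0,-1],-1]]' | grep -E "pos|wid|for"
python3 -m handwheel '[[[0,0,0],[0,0,-0.2],-1],[[0,0,0],[-0.2,0,-0.4],-1],[[0,0,0.1],[-0.4,-0.05,-0.6],-1],[[0,0,0.28],[-0.6,-0.1,-0.6],-1],[[0,0,0.28],[-0.8,-0.16,-0.6],-1],[[0,0,0.28],[-1,-0.19,-0.6],-1],[[0,0,0.28],[-1,-0.19,-0.6],-1]]'|grep -E "pos|width"
python3 -c "
from h import *
go([.543,.017,.155],[180,0,87.6])"
```

```text
t: 31.45
tool_pos: [0.568, 0.3574, 0.0011]
tool_rot: [179.8, 0.3, 96.1]
wrist_force: [-0.1, -0.2, 6.0]
width: 0.0393
finger_force: 61.4
tool_pos: [0.5683, 0.3585, 0.1033]
wrist_force: [-0.5, -0.0, -1.0]
width: 0.0395
finger_force: 60.6
tool_pos: [0.5583, 0.2505, 0.1587]
width: 0.0396
t 32.53 pos [0.5583 0.2505 0.1587] [180.    0.6  87.5] F [ 0.5 -1.3 -1.2] w 0.0396 -> turn [ 0.001  0.02  -0.005] shift [-2.339 -0.05   0.061]
```

```bash
python3 -m handwheel '[[[0,0,0],[-0.2,0,0],-1],[[0,0,0],[-0.5,-0.01,0],-1],[[0,0,0],[-0.78,-0.02,0],-1],[[0,0,0],[-0.78,-0.02,0],-1]]'|grep -E "pos|width"
python3 -m handwheel '[[[0,0,0],[-0.2,0,0],-1],[[0,0,0],[-0.5,-0.01,0],-1],[[0,0,0],[-0.78,-0.02,0],-1],[[0,0,0],[-0.78,-0.02,0],-1]]'|grep -E "pos|width"
python3 -m handwheel '[[[0,0,0],[-0.2,0,0],-1],[[0,0,0],[-0.5,-0.01,0],-1],[[0,0,0],[-0.78,-0.02,0],-1],[[0,0,0],[-0.78,-0.02,0],-1],[[0,0,0],[-0.78,-0.02,0],-1]]'|grep -E "pos|width"
python3 -c "
from h import *
go([.543,.017,.037],[180,0,87.6])"
```

```text
tool_pos: [0.5527, 0.1717, 0.1588]
width: 0.0391
tool_pos: [0.5473, 0.0941, 0.1593]
width: 0.0393
tool_pos: [0.5429, 0.0211, 0.1605]
width: 0.0389
t 33.62 pos [0.5429 0.0211 0.1605] [179.9   0.3  87.5] F [ 0.5 -0.1 -2. ] w 0.0389 -> turn [ 0.002  0.011 -0.003] shift [-0.034  0.002  1.236]
```

```bash
python3 -m handwheel '[[[0,0,0],[-0.04,0,0.3],-1],[[0,0,0],[-0.04,0,0.6],-1],[[0,0,0],[-0.04,0,0.8],-1],[[0,0,0],[-0.04,0,0.8],-1],[[0,0,0],[-0.04,0,0.8],-1]]'|grep -E "pos|force|wid"
python3 -m handwheel '[[[0,0,0],[0,0,0.1],-1],[[0,0,0],[0,0,0.2],-1],[[0,0,0],[0,0,0.28],-1],[[0,0,0],[0,0,0.34],-1],[[0,0,0],[0,0,0.39],-1],[[0,0,0],[0,0,0.43],-1],[[0,0,0],[0,0,0.43],-1]]'|grep -E "pos|force|wid"
python3 -c "
from h import *
go([.543,.017,.037],[180,0,87.6])
p,d,c=grab('top');X=cloud(d,c)
for t in (.8,.75,.7,.65,.6,.5,.4):
  m=(abs(X[...,0]-.543*t)<.01)&(abs(X[...,1]-.018*t)<.04)&(X[...,2]>.1);print(round(.543*t,2),X[m][:,2].max().round(3) if m.any() else None)
d,X=0,0
p,d,c=grab('scene','s4');X=cloud(d,c)
for x in np.arange(.3,.55,.03):
  m=(abs(X[...,0]-x)<.01)&(abs(X[...,1])<.09)&(X[...,2]>.1);print('low',round(x,2),X[m][:,2].min().round(3) if m.any() else None)
"
```

```text
tool_pos: [0.5428, 0.02, 0.0808]
wrist_force: [0.2, -0.3, -1.3]
width: 0.0391
finger_force: 60.9
tool_pos: [0.5431, 0.0181, 0.0378]
wrist_force: [0.1, -0.5, -0.4]
width: 0.0392
finger_force: 60.9
t 34.62 pos [0.5431 0.0181 0.0378] [179.9   0.3  87.7] F [ 0.1 -0.5 -0.4] w 0.0392 -> turn [0.003 0.01  0.003] shift [-0.011 -0.001  0.008]
0.43 None
0.41 None
0.38 None
0.35 None
0.33 1.559
0.27 0.605
0.22 0.591
low 0.3 0.695
low 0.33 None
low 0.36 None
low 0.39 None
low 0.42 0.561
low 0.45 0.469
low 0.48 0.101
low 0.51 0.1
low 0.54 0.112
```

View pics/s4.png

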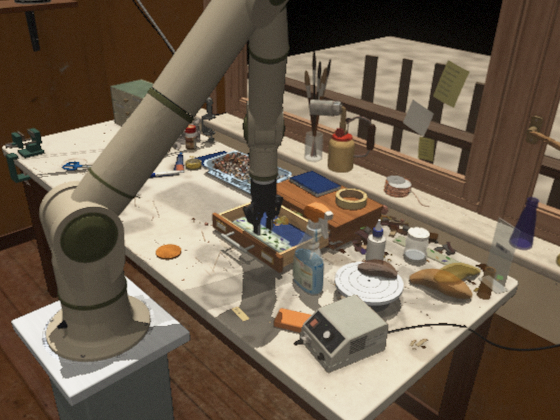

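The strip stack is in the drawer under the gripper (265,225). The bottle and the wheel are untouched. The forearm stands steeply, well above bottle height. Release, then fly high to the wheel.

```bash
python3 -m handwheel '[[[0,0,0],[0,0,0],0.2],[[0,0,0],[0,0,0],0.2],[[0,0,0],[0,0,0],0.2],[[0,0,0],[0,0,-0.1],0.2],[[0,0,0],[0,0,-0.3],0.2],[[0,0,0],[0,0,-0.7],0.2],[[0,0,0],[0,0,-1],0.2],[[0,0,0],[0,0,-1],0.2]]'|grep -E "pos|force|wid"
python3 -m handwheel '[[[0,0,0],[0,0,-0.4],0.2],[[0,0,0],[0,0,-0.7],0.2],[[0,0,0],[0,0,-1],0.2],[[0,0,0],[0,0,-1],0.2]]'|grep -E "pos"
python3 -m handwheel '[[[0,0,0],[0,0,-0.4],0.2],[[0,0,0],[0,0.1,-0.7],0.2],[[0,0,0],[0,0.2,-1],0.2],[[0,0,0],[0,0.2,-1],0.2]]'|grep -E "pos"
python3 -m handwheel '[[[0,0,0],[-0.4,0,0],0.2],[[0,0,0],[-0.7,0,0],0.2],[[0,0,0],[-1,0,0],0.2],[[0,0,0],[-1,0,0],0.2]]'|grep -E "pos"
python3 -m handwheel '[[[0,0,0],[-0.4,0,0],0.2],[[0,0,0],[-0.7,0,0],0.2],[[0,0,0],[-1,0,0],0.2],[[0,0,0],[-1,0,0],0.2]]'|grep -E "pos"
python3 -m handwheel '[[[0,0,0],[-0.4,0,0],0.2],[[0,0,0],[-0.7,0,0],0.2],[[0,0,0],[-1,0,0],0.2],[[0,0,0],[-1,0,0],0.2]]'|grep -E "pos"
python3 -m handwheel '[[[0,0,0],[-0.4,0.1,0],0.2],[[0,0,0],[-0.7,0.3,0],0.2],[[0,0,0],[-1,0.4,0],0.2],[[0,0,0],[-1,0.4,0],0.2]]'|grep -E "pos"
python3 - <<'E'
from h import *
p,d,c=grab('wrist','w11');X=cloud(d,c)
m=(X[...,2]>.066)&(X[...,2]<.12)&(np.hypot(X[...,0]-.567,X[...,1]+.356)<.095)
n,l,s,cc=cv2.connectedComponentsWithStats(m.astype(np.uint8));i=1+s[1:,4].argmax();q=X[l==i]
r0=cv2.minAreaRect((q[:,:2]*1000).astype(np.float32));print(s[i],r0,'z',np.percentile(q[:,2],[50,99]))
go([.605,-.351,.2])
E
```

```text
tool_pos: [0.5454, 0.0195, 0.1443]
wrist_force: [0.0, -0.1, 0.2]
width: 0.0514
finger_force: 0.0
tool_pos: [0.5449, 0.0203, 0.2443]
tool_pos: [0.5658, 0.0199, 0.3444]
tool_pos: [0.5578, -0.0879, 0.3382]
tool_pos: [0.5534, -0.1879, 0.3386]
tool_pos: [0.549, -0.2878, 0.3389]
tool_pos: [0.5864, -0.389, 0.3389]
[ 265  100   54   78 2231] ((606.3848876953125, -356.43817138671875), (44.241729736328125, 101.0759506225586), 39.80095291137695) z [0.08606163 0.09531051]
t 37.43 pos [ 0.5862 -0.3854  0.3391] [179.9   0.3  87.4] F [-0.1  0.9 -0.8] w 0.0513 -> turn [0. 0. 0.] shift [0.359 0.171 1.389]
```

View pics/w11.png

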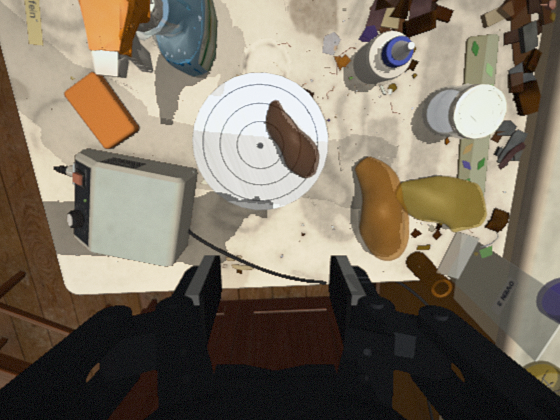

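The drop lies at (292,140) on the wheel, fat end lower right (world +x, −y). I check its mid-line at the grip station numerically.

```bash
python3 -m handwheel '[[[0,0,-0.5],[0.15,0.1,0.3],0.41],[[0,0,-1],[0.15,0.2,0.7],0.41],[[0,0,-1],[0.15,0.25,0.9],0.41],[[0,0,-1],[0.15,0.25,0.9],0.41],[[0,0,-1],[0.15,0.25,0.9],0.41]]'|grep pos
python3 -m handwheel '[[[0,0,-0.4],[0,0,0],0.41],[[0,0,-0.4],[0,0,0],0.41],[[0,0,-0.4],[0,0,0],0.41]]'|grep pos
python3 - <<'E'
from h import *
p,d,c=grab('wrist','w12');X=cloud(d,c)
m=(X[...,2]>.064)&(X[...,2]<.12)&(np.hypot(X[...,0]-.567,X[...,1]+.356)<.1)
n,l,s,cc=cv2.connectedComponentsWithStats(m.astype(np.uint8));i=1+s[1:,4].argmax();q=X[l==i]
r0=cv2.minAreaRect((q[:,:2]*1000).astype(np.float32));print(s[i],r0)
L=np.array([.64,-.768]);W=np.array([.768,.64]);M=np.array(r0[0])/1000
u=(q[:,:2]-M)@L;w=(q[:,:2]-M)@W
print('u',u.min(),u.max(),'zmax',np.percentile(q[:,2],99))
for a in np.arange(-.05,.055,.01):
    k=abs(u-a)<.004
    if k.sum()>5: print(round(a,2),'w',np.round(np.percentile(w[k],[1,99]),4),'z',q[k][:,2].max().round(3))
go([.613,-.364,.12],[180,0,129.8])
E
```

```text
tool_pos: [0.6117, -0.3669, 0.2488]
tool_pos: [0.6125, -0.3679, 0.2517]
[ 256  120   46  100 3339] ((606.3955078125, -355.93963623046875), (44.65007781982422, 101.6771469116211), 37.5205192565918)
u -0.050167457226908525 0.05079452428928987 zmax 0.09528128888768332
-0.05 w [0.0047 0.0216] z 0.072
-0.04 w [-0.0067  0.0205] z 0.081
-0.03 w [-0.0118  0.0192] z 0.087
-0.02 w [-0.0137  0.0191] z 0.092
-0.01 w [-0.0136  0.0181] z 0.096
0.0 w [-0.0165  0.0185] z 0.096
0.01 w [-0.0208  0.0207] z 0.097
0.02 w [-0.023   0.0202] z 0.094
0.03 w [-0.0222  0.0183] z 0.09
0.04 w [-0.0199  0.0124] z 0.084
0.05 w [-0.0171  0.0036] z 0.075
t 38.15 pos [ 0.6124 -0.3681  0.2517] [-180.     0.4  129.5] F [ 0.3  0.1 -0.1] w 0.0603 -> turn [-0.001  0.012 -0.01 ] shift [0.036 0.031 1.316]
```

```bash
python3 -m handwheel '[[[0,0,0],[0.02,0.03,0.4],0.41],[[0,0,0],[0.03,0.03,0.8],0.41],[[0,0,0],[0.03,0.03,1],0.41],[[0,0,0],[0.03,0.03,1],0.41]]'|grep pos
python3 -c "
from h import *
go([.6128,-.3636,.058],[180,0,129])"
```

```text
tool_pos: [0.6104, -0.3644, 0.1464]
t 38.48 pos [ 0.6104 -0.3644  0.1464] [-179.7   -0.   129.5] F [-0.6 -1.1 -0.1] w 0.0606 -> turn [-0.009 -0.     0.015] shift [-0.009  0.028  0.884]
```

```bash
python3 -m handwheel '[[[0,0,0],[0,0.01,0.3],0.41],[[0,0,0],[0,0.01,0.5],0.41],[[0,0,0],[0,0.01,0.5],0.41],[[0,0,0],[0,0.01,0.5],0.41]]'|grep pos
python3 -c "
from h import *
go([.6128,-.3636,.058],[180,0,129])"
```

```text
tool_pos: [0.6143, -0.3646, 0.102]
t 38.82 pos [ 0.6143 -0.3646  0.102 ] [-179.9    0.3  129.6] F [ 0.2  0.4 -0.2] w 0.0603 -> turn [-0.002  0.011  0.019] shift [ 0.02  -0.005  0.44 ]
```

```bash
python3 -m handwheel '[[[0,0,0],[0,-0.01,0.15],0.41],[[0,0,0],[0,-0.01,0.27],0.41],[[0,0,0],[0,-0.01,0.35],0.41],[[0,0,0],[0,-0.01,0.4],0.41],[[0,0,0],[0,-0.01,0.43],0.41],[[0,0,0],[0,-0.01,0.43],0.1],[[0,0,0],[0,-0.01,0.43],-0.2],[[0,0,0],[0,-0.01,0.43],-1],[[0,0,0],[0,-0.01,0.43],-1],[[0,0,0],[0,-0.01,0.43],-1],[[0,0,0],[0,-0.01,0.43],-1]]'
python3 -m handwheel '[[[0,0,0],[0,0,-0.05],-1],[[0,0,0],[0,0,-0.15],-1],[[0,0,0],[0,0,-0.3],-1],[[0,0,0],[0,0,-0.45],-1],[[0,0,0],[0,0,-0.5],-1],[[0,0,0],[0,0,-0.5],-1]]'
python3 -c "
from h import *
p,d,c=grab('top');X=cloud(d,c)
m=(X[...,2]>.066)&(X[...,2]<.12)&(np.hypot(X[...,0]-.567,X[...,1]+.356)<.08);print('left on wheel px',m.sum())
go([.6149,-.0588,.34],[180,0,87.6])"
```

```text
t: 39.73
tool_pos: [0.6133, -0.3657, 0.058]
tool_rot: [-179.9, 0.3, 129.7]
wrist_force: [0.2, -0.1, 0.5]
width: 0.042
finger_force: 60.9
t: 40.23
tool_pos: [0.6143, -0.3658, 0.1106]
tool_rot: [-180.0, 0.5, 129.7]
wrist_force: [-0.9, 0.0, -0.1]
width: 0.0418
finger_force: 60.8
left on wheel px 17
t 40.28 pos [ 0.6136 -0.3657  0.1092] [-179.9    0.4  129.7] F [ 0.  -0.1 -1.4] w 0.0420 -> turn [0.004 0.015 1.403] shift [ 2.336  1.968 -2.328]
```

```bash
python3 -m handwheel '[[[0,0,0],[0,0,-0.3],-1],[[0,0,0],[0,0,-0.6],-1],[[0,0,0],[0,0,-0.9],-1],[[0,0,0],[0,0,-1],-1],[[0,0,0],[0,0,-1],-1]]'|grep pos
python3 -m handwheel '[[[0,0,0.2],[0,0,-0.3],-1],[[0,0,0.4],[0,0,-0.6],-1],[[0,0,0.6],[0,0,-0.9],-1],[[0,0,0.8],[0,0,-1],-1],[[0,0,1],[0,0,-1],-1],[[0,0,1],[0,0,-1],-1]]'|grep pos
python3 -m handwheel '[[[0,0,0.2],[0,0,-0.2],-1],[[0,0,0.4],[0,0,-0.2],-1],[[0,0,0.4],[0,0,-0.2],-1],[[0,0,0.4],[0,0,-0.2],-1]]'|grep -E "pos|wid|rot"
python3 -c "
from h import *
go([.6149,-.0588,.33],[180,0,87.6])"
```

```text
tool_pos: [0.614, -0.3651, 0.2103]
tool_pos: [0.6122, -0.3645, 0.3067]
tool_pos: [0.6118, -0.3643, 0.3256]
tool_rot: [-180.0, 0.3, 88.0]
width: 0.0418
t 41.53 pos [ 0.6118 -0.3643  0.3256] [-180.     0.3   88. ] F [-0.3  0.3 -1.9] w 0.0418 -> turn [-0.     0.009  0.013] shift [ 3.054 -0.076 -0.058]
```

```bash
python3 -m handwheel '[[[0,0,0],[0.3,-0.01,0],-1],[[0,0,0],[0.6,-0.02,0],-1],[[0,0,0],[0.9,-0.02,0],-1],[[0,0,0],[1,-0.02,0],-1],[[0,0,0],[1,-0.02,0],-1]]'|grep pos
python3 -m handwheel '[[[0,0,0],[0.3,-0.01,0],-1],[[0,0,0],[0.6,-0.02,0],-1],[[0,0,0],[0.9,-0.02,0],-1],[[0,0,0],[1,-0.02,0],-1],[[0,0,0],[1,-0.02,0],-1]]'|grep pos
python3 -m handwheel '[[[0,0,0],[0.3,-0.01,0],-1],[[0,0,0],[0.6,-0.02,0],-1],[[0,0,0],[0.9,-0.02,0.3],-1],[[0,0,0],[1.0,-0.02,0.6],-1],[[0,0,0],[1.0,-0.02,0.9],-1],[[0,0,0],[1.0,-0.02,0.9],-1]]'|grep -E "pos|wid"
python3 - <<'E'
from h import *
go([.6149,-.0588,.13],[180,0,87.6])
p,d,c=grab('wrist','w13');X=cloud(d,c);h=X[...,2]
# strips in the drawer, inner back wall / rail
hsv=cv2.cvtColor(p,cv2.COLOR_RGB2HSV).astype(int)
m=(abs(h-.062)<.004)&(X[...,0]>.45)&(X[...,0]<.70)&(X[...,1]>-.2)&(X[...,1]<.2)
for y in (0,.03,.06,.09):
    s=X[m&(abs(X[...,1]-y)<.01)][:,0];print(y,'rim x',np.unique(np.round(s,3))[[0,-1]] if len(s) else None, np.histogram(s,bins=np.arange(.46,.7,.01))[0])
m=(abs(h-.040)<.006)&(X[...,0]>.49)&(X[...,0]<.63)&(abs(X[...,1])<.16)
s=X[m];print('stack',len(s),np.percentile(s,[2,50,98],axis=0).round(3))
E
```

```text
tool_pos: [0.6146, -0.2603, 0.3263]
tool_pos: [0.6166, -0.1616, 0.3261]
tool_pos: [0.616, -0.0666, 0.23]
width: 0.0417
t 42.87 pos [ 0.616  -0.0666  0.23  ] [-179.6    0.4   87.8] F [-1.3 -1.8 -2.1] w 0.0417 -> turn [-0.013  0.012  0.008] shift [ 0.084 -0.007  1.   ]
0 rim x [0.466 0.677] [ 88 252  76   0   0   0   0   0   0   0   0   0   0   0   0   0   0   0
   0   0 202   6   0]
0.03 rim x [0.467 0.677] [ 60 270 126   0   0   0   0   0   0   0   0   0   0   0   0   0   0   0
   0   0 196  30   0]
0.06 rim x [0.468 0.673] [ 38 295 169   0   0   0   0   0   0   0   0   0   0   0   0   0   0   0
   0   0 167  77   0]
0.09 rim x [0.469 0.68 ] [ 10 295 226   0   0   0   0   0   0   0   0   0   0   0   0   0   0   0
   0   0  89  69   0]
stack 8773 [[ 0.521 -0.122  0.036]
 [ 0.543  0.02   0.038]
 [ 0.565  0.1    0.041]]
```

```bash
python3 -m handwheel '[[[0,0,0],[0.06,-0.01,0.3],-1],[[0,0,0],[0.06,-0.01,0.6],-1],[[0,0,0],[0.06,-0.01,0.9],-1],[[0,0,0],[0.06,-0.01,1],-1],[[0,0,0],[0.06,-0.01,1],-1]]'|grep pos
python3 -m handwheel '[[[0,0,0],[0,0,0.2],-1],[[0,0,0],[0,0,0.4],-1],[[0,0,0],[0,0,0.5],-1],[[0,0,0],[0,0,0.5],-1],[[0,0,0],[0,0,0.5],-1]]'|grep -E "pos|wid"
python3 - <<'E'
from h import *
go([.615,-.0588,.0235],[180,0,87.6])
E
```

```text
tool_pos: [0.618, -0.061, 0.1349]
tool_pos: [0.6193, -0.0598, 0.0874]
width: 0.0417
t 43.75 pos [ 0.6193 -0.0598  0.0874] [179.8   0.3  87.7] F [ 0.3  0.3 -1.5] w 0.0417 -> turn [0.007 0.01  0.003] shift [ 0.011 -0.045  0.639]
```

```bash
python3 -m handwheel '[[[0,0,0],[0,-0.04,0.1],-1],[[0,0,0],[0,-0.04,0.2],-1],[[0,0,0],[0,-0.04,0.3],-1],[[0,0,0],[0,-0.04,0.4],-1],[[0,0,0],[0,-0.04,0.5],-1],[[0,0,0],[0,-0.04,0.56],-1],[[0,0,0],[0,-0.04,0.6],-1],[[0,0,0],[0,-0.04,0.63],-1],[[0,0,0],[0,-0.04,0.63],-1],[[0,0,0],[0,-0.04,0.63],-1]]'
python3 -m handwheel '[[[0,0,0],[0,0,0.01],-1],[[0,0,0],[0,0,0.01],-0.1],[[0,0,0],[0,0,0.01],0.15],[[0,0,0],[0,0,0.01],0.25],[[0,0,0],[0,0,0.01],0.25],[[0,0,0],[0,0,0.01],0.25]]'
python3 -m handwheel '[[[0,0,0],[0,0,-0.05],0.25],[[0,0,0],[0,0,-0.15],0.25],[[0,0,0],[0,0,-0.3],0.25],[[0,0,0],[0,0,-0.6],0.25],[[0,0,0],[0,0,-1],0.25],[[0,0,0],[0,0,-1],0.25]]' |grep -E "pos"
python3 -m handwheel '[[[0,0,0],[0,0,-0.4],0.25],[[0,0,0],[-0.3,-0.3,-0.7],0.25],[[0,0,0],[-0.6,-0.6,-1],0.25],[[0,0,0],[-0.6,-0.6,-1],0.25],[[0,0,0],[-0.6,-0.6,-1],0.25]]' |grep -E "pos"
python3 - <<'E'
from h import *
go([.43,.01,.1],[180,0,87.6])
p,d,c=grab('wrist','w14');X=cloud(d,c);np.savez('w14.npz',p=p,d=d,X=X)
C=np.array([.573,.018]);R=Rotation.from_euler('z',-2.4,degrees=True).as_matrix()[:2,:2]
q=X.reshape(-1,3);l=np.c_[(q[:,:2]-C)@R,q[:,2]]
k=(abs(l[:,0])<.083)&(abs(l[:,1])<.13);l=l[k]
H,xe,ye=np.histogram2d(l[:,0],l[:,1],bins=[np.arange(-.08,.09,.01),np.arange(-.14,.141,.02)],weights=l[:,2]);N=np.histogram2d(l[:,0],l[:,1],bins=[xe,ye])[0]
print(np.round(1000*H/np.maximum(N,1)).astype(int)[::-1])
print('max z',np.percentile(l[:,2],[99,99.9]))
E
```

```text
t: 44.58
tool_pos: [0.6148, -0.0595, 0.0232]
tool_rot: [179.8, 0.3, 87.7]
wrist_force: [-0.5, -0.9, -1.3]
width: 0.042
finger_force: 61.5
t: 45.08
tool_pos: [0.6144, -0.0597, 0.022]
tool_rot: [179.9, 0.3, 87.7]
wrist_force: [-1.5, -0.0, 0.2]
width: 0.0533
finger_force: 0.0
tool_pos: [0.6176, -0.0581, 0.1292]
tool_pos: [0.5501, -0.1195, 0.2254]
t 46.00 pos [ 0.5501 -0.1195  0.2254] [179.7   0.5  87.5] F [0.8 0.1 0.3] w 0.0534 -> turn [ 0.01   0.017 -0.004] shift [ 1.251 -1.263  1.237]
[[ 20  22  21  20  20  20  20  27  38   0   0   0   0   0]
 [ 20  20  45  52  52  40  22  24  31   0   0   0   0   0]
 [ 20  31  53  58  56  46  23  20  22   0   0   0   0   0]
 [288  41  55  59  55  42  21  20  21   0   0   0   0   0]
 [294  38  52  52  42  28  20  20  20   0   0   0   0   0]
 [236  26  38  30  20  20  20  20  20   0   0   0   0   0]
 [263  20  20  20  20  20  20  20  20   0   0   0   0   0]
 [294 201  20  20  20  20  20  20  20   0   0   0   0   0]
 [297 276  24  24  24  24  24  24  22   0   0   0   0   0]
 [297  31  38 308  38  38  38  38  38   0   0   0   0   0]
 [298 202  38  38  38  38  38  38  38   0   0   0   0   0]
 [297 275  38  38  38  38  38  38  38   0   0   0   0   0]
 [282 114  38  38  38  38  38  38  38   0   0   0   0   0]
 [253  20  20  20  20  20  20  20  20   0   0   0   0   0]
 [281  20  20  20  20  20  20  20  20   0   0   0   0   0]
 [295  20  20  20  20  20  20  20  20   0   0   0   0   0]]
max z [0.36745642 0.36745642]
```

The drop lies on the floor, its top at about 59 mm (below the rim at 61), clear of the stack (38–41 mm). Now the handle.

```bash
python3 -m handwheel '[[[0,0,0],[0.4,0,0],-0.4],[[0,0,0],[0.6,-0.3,0.2],-0.4],[[0,0,0],[0.63,-0.63,0.4],-0.4],[[0,0,0],[0.63,-0.63,0.4],-0.4],[[0,0,0],[0.63,-0.63,0.4],-0.4]]' |grep -E "pos"
python3 -m handwheel '[[[0,0,0],[0.3,-0.3,0.1],-0.4],[[0,0,0],[0.63,-0.63,0.3],-0.4],[[0,0,0],[0.63,-0.63,0.4],-0.4],[[0,0,0],[0.63,-0.63,0.4],-0.4],[[0,0,0],[0.63,-0.63,0.4],-0.4]]' |grep -E "pos"
python3 - <<'E'
from h import *
go([.429,.0095,.0315],[180,0,87.8])
p,d,c=grab('wrist','w15');X=cloud(d,c);h=X[...,2]
for y in (-.02,0,.02,.05):
    s=X[(abs(h-.047)<.01)&(abs(X[...,1]-y)<.01)&(X[...,0]<.452)&(X[...,0]>.40)]
    print(y,len(s),np.percentile(s[:,0],[2,50,98]).round(4) if len(s) else '')
E
```

```text
tool_pos: [0.4896, -0.0497, 0.1808]
tool_pos: [0.4324, 0.0153, 0.1413]
t 46.88 pos [0.4324 0.0153 0.1413] [179.8   0.3  87.8] F [ 0.8 -0.2  0.1] w 0.0254 -> turn [0.006 0.009 0.   ] shift [-0.054 -0.035  1.099]
-0.02 506 [0.4253 0.4335 0.4507]
0 338 [0.4261 0.4312 0.4365]
0.02 375 [0.4265 0.4319 0.4371]
0.05 410 [0.4276 0.4329 0.4381]
```

```bash
python3 -m handwheel '[[[0,0,0],[-0.05,-0.02,0.3],-0.4],[[0,0,0],[-0.05,-0.02,0.6],-0.4],[[0,0,0],[-0.05,-0.02,0.8],-0.4],[[0,0,0],[-0.05,-0.02,0.8],-0.4],[[0,0,0],[-0.05,-0.02,0.8],-0.4]]' |grep -E "pos"
python3 -c "
from h import *
go([.430,.0095,.0315],[180,0,87.8])"
```

```text
tool_pos: [0.4302, 0.0088, 0.0612]
t 47.35 pos [0.4302 0.0088 0.0612] [179.9   0.3  87.7] F [-0.1  0.2  0.7] w 0.0257 -> turn [ 0.004  0.011 -0.004] shift [ 0.009 -0.003  0.297]
```

```bash
python3 -m handwheel '[[[0,0,0],[0,0,0.1],-0.4],[[0,0,0],[0,0,0.2],-0.4],[[0,0,0],[0,0,0.28],-0.4],[[0,0,0],[0,0,0.28],-0.4],[[0,0,0],[0,0,0.28],-1],[[0,0,0],[0,0,0.28],-1],[[0,0,0],[0,0,0.28],-1],[[0,0,0],[0,0,0.28],-1],[[0,0,0],[0,0,0.28],-1]]'
python3 -m handwheel '[[[0,0,0],[0,0.03,0],-1],[[0,0,0],[0,0.08,0],-1],[[0,0,0],[0,0.13,0],-1],[[0,0,0],[0,0.18,0],-1],[[0,0,0],[0,0.23,0],-1],[[0,0,0],[0,0.28,0],-1],[[0,0,0],[0,0.33,0],-1],[[0,0,0],[0,0.37,0],-1],[[0,0,0],[0,0.4,0],-1],[[0,0,0],[0,0.4,0],-1]]'
```

```text
t: 48.1
tool_pos: [0.4304, 0.0087, 0.0345]
tool_rot: [179.7, 0.3, 87.6]
wrist_force: [0.5, -0.6, 8.3]
width: 0.0084
finger_force: 59.0
t: 48.93
tool_pos: [0.4703, 0.0071, 0.0345]
tool_rot: [179.7, 0.3, 87.6]
wrist_force: [0.4, -0.6, 4.2]
width: 0.0086
finger_force: 58.7
```

```bash
python3 -m handwheel '[[[0,0,0],[0,0.03,0],-1],[[0,0,0],[0,0.06,0],-1],[[0,0,0],[0,0.09,0],-1],[[0,0,0],[0,0.12,0],-1],[[0,0,0],[0,0.15,0],-1],[[0,0,0],[0,0.18,0],-1],[[0,0,0],[0,0.21,0],-1],[[0,0,0],[0,0.24,0],-1],[[0,0,0],[0,0.27,0],-1],[[0,0,0],[0,0.3,0],-1]]' | grep -E "pos|wrist"
python3 -m handwheel '[[[0,0,0],[0,0.03,0],-1],[[0,0,0],[0,0.06,0],-1],[[0,0,0],[0,0.09,0],-1],[[0,0,0],[0,0.12,0],-1],[[0,0,0],[0,0.15,0],-1],[[0,0,0],[0,0.18,0],-1],[[0,0,0],[0,0.21,0],-1],[[0,0,0],[0,0.24,0],-1],[[0,0,0],[0,0.27,0],-1],[[0,0,0],[0,0.3,0],-1]]' | grep -E "pos|wrist"
```

```text
tool_pos: [0.4992, 0.0059, 0.0345]
wrist_force: [-2.0, 0.9, 4.1]
tool_pos: [0.5292, 0.0047, 0.0346]
wrist_force: [-1.2, 0.1, 5.5]
```

The drop has passed under the rail at about 2 N. Carrying on.

```bash
python3 -m handwheel '[[[0,0,0],[0,0.03,0],-1],[[0,0,0],[0,0.07,0],-1],[[0,0,0],[0,0.11,0],-1],[[0,0,0],[0,0.15,0],-1],[[0,0,0],[0,0.19,0],-1],[[0,0,0],[0,0.23,0],-1],[[0,0,0],[0,0.27,0],-1],[[0,0,0],[0,0.31,0],-1],[[0,0,0],[0,0.35,0],-1],[[0,0,0],[0,0.39,0],-1],[[0,0,0],[0,0.42,0],-1],[[0,0,0],[0,0.42,0],-1]]' | grep -E "pos|wrist"
python3 -m handwheel '[[[0,0,0],[0,0.03,0],-1],[[0,0,0],[0,0.07,0],-1],[[0,0,0],[0,0.11,0],-1],[[0,0,0],[0,0.15,0],-1],[[0,0,0],[0,0.19,0],-1],[[0,0,0],[0,0.23,0],-1],[[0,0,0],[0,0.27,0],-1],[[0,0,0],[0,0.31,0],-1],[[0,0,0],[0,0.35,0],-1],[[0,0,0],[0,0.39,0],-1],[[0,0,0],[0,0.42,0],-1],[[0,0,0],[0,0.42,0],-1]]' | grep -E "pos|wrist"
```

```text
tool_pos: [0.572, 0.0029, 0.0346]
wrist_force: [1.0, -0.9, 5.0]
tool_pos: [0.6138, 0.0012, 0.0346]
wrist_force: [1.5, -0.4, 4.5]
```

```bash
python3 -m handwheel '[[[0,0,0],[0,0.02,0],-1],[[0,0,0],[0,0.04,0],-1],[[0,0,0],[0,0.06,0],-1],[[0,0,0],[0,0.08,0],-1],[[0,0,0],[0,0.09,0],-1],[[0,0,0],[0,0.09,0],-1]]' | grep -E "pos|wrist"
python3 -m handwheel '[[[0,0,0],[0,0.01,0],-1],[[0,0,0],[0,0.02,0],-1],[[0,0,0],[0,0.02,0],-1]]' | grep -E "pos|wrist"
```

```text
tool_pos: [0.6223, 0.0008, 0.0346]
wrist_force: [0.5, -0.7, 5.2]
tool_pos: [0.6241, 0.0008, 0.0346]
wrist_force: [-1.0, -0.6, 5.4]
```

```bash
python3 -m handwheel '[[[0,0,0],[0,0.01,0],-1],[[0,0,0],[0,0.015,0],-1],[[0,0,0],[0,0.015,0],-1]]' | grep -E "pos|wrist"
python3 -m handwheel '[[[0,0,0],[0,0.01,0],-1],[[0,0,0],[0,0.015,0],-1],[[0,0,0],[0,0.015,0],-1]]' | grep -E "pos|wrist"
python3 -m handwheel '[[[0,0,0],[0,0.01,0],-1],[[0,0,0],[0,0.01,0],-1],[[0,0,0],[0,0.01,0],-1]]' | grep -E "pos|wrist"
```

```text
tool_pos: [0.6255, 0.0007, 0.0346]
wrist_force: [-0.3, -1.2, 6.9]
tool_pos: [0.627, 0.0007, 0.0346]
wrist_force: [-1.4, -0.4, 4.6]
tool_pos: [0.628, 0.0006, 0.0346]
wrist_force: [-0.4, -0.7, 5.2]
```

```bash
python3 -m handwheel '[[[0,0,0],[0,0.01,0],-1],[[0,0,0],[0,0.01,0],-1],[[0,0,0],[0,0.01,0],-1]]' | grep -E "pos|wrist"
python3 -m handwheel '[[[0,0,0],[0,0.01,0],-1],[[0,0,0],[0,0.01,0],-1],[[0,0,0],[0,0.01,0],-1]]' | grep -E "pos|wrist"
python3 -c "
from h import *
p,d,c=grab('wrist','w16');X=cloud(d,c);h=X[...,2]
m=(X[...,1]>.07)&(X[...,1]<.12)
for z in (.02,.03,.04,.05,.06,.07,.08):
  s=X[m&(abs(h-z)<.004)&(X[...,0]>.6)&(X[...,0]<.8)];print(z,len(s),np.percentile(s[:,0],[2,50,98]).round(4) if len(s) else '')"
```

```text
tool_pos: [0.6281, 0.0006, 0.0346]
wrist_force: [-3.8, 0.1, 8.3]
tool_pos: [0.6281, 0.0006, 0.0346]
wrist_force: [-7.5, -0.6, 10.8]
0.02 813 [0.6004 0.6449 0.667 ]
0.03 829 [0.6334 0.6463 0.6661]
0.04 658 [0.6268 0.665  0.6661]
0.05 1134 [0.6282 0.6654 0.6667]
0.06 6346 [0.6656 0.6729 0.6819]
0.07 1380 [0.679  0.6799 0.6809]
0.08 12305 [0.6794 0.691  0.7063]
```

The drawer stopped at 7.5 N. Its front face is 14 mm before the carcass edge, so it is fully shut. Release and retreat.

```bash
python3 -m handwheel '[[[0,0,0],[0,-0.015,0],-1],[[0,0,0],[0,-0.015,0],-0.4],[[0,0,0],[0,-0.015,0],-0.4],[[0,0,0],[0,-0.015,0],-0.4],[[0,0,0],[0,-0.015,0],-0.4]]' | grep -E "pos|wrist"
python3 -m handwheel '[[[0,0,0],[0,-0.015,-0.2],-0.4],[[0,0,0],[0,-0.015,-0.5],-0.4],[[0,0,0],[0,-0.015,-1],-0.4],[[0,0,0],[0,-0.015,-1],-0.4]]' | grep -E "pos"
python3 -m handwheel '[[[0,0,0],[0.3,-0.1,-0.4],-0.4],[[0,0,0],[0.6,-0.4,-0.8],-0.4],[[0,0,0],[0.9,-0.9,-1],-0.4],[[0,0,0],[0.9,-0.9,-1],-0.4],[[0,0,0],[0.9,-0.9,-1],-0.4]]' | grep -E "pos"
python3 - <<'E'
from h import *
p,d,c=grab('wrist','w17');X=cloud(d,c);h=X[...,2]
for y in (.1,.05,-.02):
  m=abs(X[...,1]-y)<.02
  for z in (.045,.055,.07,.08):
    s=X[m&(abs(h-z)<.004)&(X[...,0]>.6)&(X[...,0]<.8)];print(y,z,len(s),np.percentile(s[:,0],[2,98]).round(4) if len(s) else '')
p,d,c=grab('top','t9');X=cloud(d,c);h=X[...,2]
m=(h>.24)&(h<.27)&(abs(X[...,0]-.49)<.05)&(X[...,1]<-.12)&(X[...,1]>-.33);print('bottle head',X[m].min(0).round(3),X[m].max(0).round(3))
p0=np.load('top0.npz')['p'].astype(int);df=(abs(p.astype(int)-p0).sum(2)>90).astype(np.uint8)
n,l,s,cc=cv2.connectedComponentsWithStats(cv2.morphologyEx(df,cv2.MORPH_OPEN,np.ones((3,3))));print([r.tolist() for r in s[1:] if r[4]>30])
print(state()['t'])
E
```

```text
tool_pos: [0.6285, 0.0009, 0.0337]
wrist_force: [0.3, 0.7, 0.0]
tool_pos: [0.629, 0.0026, 0.1391]
tool_pos: [0.5363, 0.1012, 0.2369]
0.1 0.045 119 [0.6635 0.6659]
0.1 0.055 154 [0.6645 0.6674]
0.1 0.07 144 [0.6791 0.6813]
0.1 0.08 3985 [0.6803 0.7759]
0.05 0.045 359 [0.6231 0.6648]
0.05 0.055 152 [0.6261 0.6649]
0.05 0.07 134 [0.6772 0.6791]
0.05 0.08 3335 [0.6782 0.77  ]
-0.02 0.045 308 [0.6204 0.6619]
-0.02 0.055 118 [0.6241 0.662 ]
-0.02 0.07 90 [0.6743 0.6763]
-0.02 0.08 3489 [0.6757 0.7976]
bottle head [ 0.47  -0.285  0.24 ] [ 0.504 -0.204  0.261]
[[208, 156, 35, 28, 563], [190, 164, 17, 18, 144], [201, 180, 29, 20, 318], [185, 187, 23, 24, 174], [358, 187, 31, 22, 412], [237, 197, 151, 205, 9445], [209, 206, 24, 28, 266], [312, 220, 50, 37, 1208], [239, 223, 26, 19, 330], [271, 244, 9, 6, 46], [141, 253, 49, 17, 600], [118, 264, 27, 9, 147], [109, 267, 6, 7, 36], [0, 283, 28, 24, 455], [42, 293, 51, 21, 573], [0, 333, 10, 19, 121], [269, 342, 40, 78, 1902], [0, 360, 193, 60, 6255], [203, 374, 30, 46, 1045], [258, 378, 32, 26, 425], [227, 389, 19, 31, 326], [247, 391, 36, 29, 415], [196, 405, 6, 15, 65]]
55.9167
```

```bash
python3 -c "
from plant import r
print(r.finish_job())"
```

```text
the job is handed in; nothing more can be done
None
```

I put the three strips and the one drop on the wheel (drop B was not there) in the drawer, pushed it fully shut with nothing catching, left the spray bottle upright past the end of the chest, and handed the job in at about 56 s.

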